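# Change over the sample pots in the tagged cabinet tray

### The arm

A 6-joint arm with a two-finger parallel gripper is mounted at the origin on the work surface. World frame = base frame: x ahead of the robot, y to its left, z up, the work surface at z = 0. Lengths are in m, angles in rad, forces in N, time in s.
With the tool pointing down it reaches from about 0.375 to 0.9 m from the base axis. Payload 3.1 kg.
Tool frame: the origin (TCP) lies at the very end of the fingers, on their centre line; the grasp point (between the pads) lies robot.grasp_offset behind it (robot.grasp_offset is the distance from the TCP to the grasp point, in m); z points along the fingers, y is the direction in which the jaws open and shut (so a half turn about z gives the same grasp; the last joint's range is limited). The gripper opens to 87 mm and grips with 3 to 60 N. Pads are 19 mm wide; open, the fingers measure 117 mm over their backs; the gripper's body (75 mm by 190 mm) begins 51 mm behind the grasp point.
Start: joints at [-1.373, 0.527, 1.433, -0, 1.181, -0.178], TCP at [0.23, -0.581, 0.223] pointing down, gripper open.
Joint ranges: [-3.08, 3.08], [-0.75, 2.2], [0.22, 2.44], [-1.43, 4.57], [0, 2.65], [-2.85, 2.85]. Speed limits (rad/s): [2.79, 2.79, 3.14, 3.14, 3.14, 3.14].

### API

Orientations are given as a unit quaternion [x, y, z, w].
In Python, from rig import robot gives the robot as it stands.
- The arm moves only by the tool drive_tool, never from a script. Its argument "targets" is one flat list of numbers, 6 for each row, row after row: the shift along the tool's x, y, z in cm, then the turn, a rotation vector about the tool's x, y, z in degrees. A call has 1 to 12 rows; each row is the pose to reach, as a shift and turn from the pose commanded when the call began, along the tool's axes at that moment; what a row does not reach only later rows make up. A row lasts 1/12 s, in which the tool goes at most 41.7 mm and 7.16 degrees, less where a joint would pass 70% of its speed; a pose out of reach is approached as far as the arm can. A call with a gripper value outside its range is refused whole. "grip" is the gripper command: -1 is fully open, 1 is shut, values between are in proportion, set as the call begins (left out, the last holds). The fingers move at their own pace and stop on an object; "squeeze" is the grip in N (left out, the last holds). Time passes only in rows, so rows that repeat a pose let the fingers close. It gives the time, the measured TCP pose, the force and the opening at its end, in the units of the state.
- robot.get_obs(): the state, without advancing time (a new reading comes with each control period).
- robot.camera(name): name is "scene" or "top"; returns (picture, depth): 480x640x3 uint8, red, green, blue; 480x640 float32, m along the optical axis (not along the pixel's ray), 0 where there is no reading.
- robot.calibration(name): a dict with "mtx" (3x3 intrinsics, pixels), "distortion" ([k1, k2, p1, p2, k3] as OpenCV has them; the pictures are not rectified), "R" (3x3) and "t" (3): a world point X has camera coordinates R X + t. Camera axes: x right, y down, z forward; pixel columns grow to the right and rows downward; lengths in m; the calibration is good to about 2 mm. A picture is of the moment at which its call begins. calibration takes no time and is no camera call.
- robot.hand_in(): hands the job in, once; it reports no verdict.
The state is a dict: "time": time; "q": joint angles; "joint_velocities": joint speeds; "joint_torque": joint torques, N m; "position": TCP position; "tool_rot": TCP orientation; "ft_force": force on the tool from outside, world axes, zero at the start; "moment": the same for the moment, N m; "grip_width": finger opening in m.
Only numpy, scipy, OpenCV 4.12 (cv2) and the standard library are available. Lean on these libraries where they do the work, as an engineer would, in place of code of your own. Each camera call takes 0.05 s, during which the arm holds its last target.

### The job

Change over the sample pots: take the orange pull hook from its wooden stand, hook it into the finger hole of the cabinet tray that the blue tag on the roof marks, pull that tray all the way out with it, and put the hook back on its stand. Move the green-capped pots in that tray to the grey return box, and set every white-capped pot from the bench on the tray's floor, all upright; then push the tray fully home. Leave the white-tagged tray shut with its pots, and the other things on the bench where they are.

Things in the scene. Friction and masses are not known exactly. Their poses are not given: they have to be found in the camera images.
- cabinet: grey sample cabinet, fixed, 180 (x) x 296 (y) x 80 (z) mm, with two trays side by side that come out of its -x front; the opening over each tray's floor is 56 mm high. Origin: centre of the underside, z up. The front plane is 90 mm from the origin towards its -x, the two trays' centre lines at its y = +72.5 mm (left) and -72.5 mm (right)
- tag_blue: blue tag plate, 30 x 50 x 10 mm, fixed on the cabinet's roof above the tray to be used (cabinet y = +72.5 or -72.5 mm); a white plate of the same size marks the tray that must stay shut. Origin: centre of the underside
- tray_left (a joint): travel of the left tray (+y side of the cabinet), m: 0 home, 0.12 fully out at its stop; slides to the cabinet's -x, stays where left, about 2 N to move. Aluminium tray, inside 112 (x) x 106 (y) mm, walls 20 mm above its floor, white front panel 132 mm wide, 6 mm thick, top 45 mm above the bench. Fully out, all its inside is clear of the cabinet; four pots fit two by two, 50 mm apart
- tray_right (a joint): travel of the right tray (-y side of the cabinet), m: 0 home, 0.12 fully out at its stop; slides to the cabinet's -x, stays where left, about 2 N to move. Aluminium tray, inside 112 (x) x 106 (y) mm, walls 20 mm above its floor, white front panel 132 mm wide, 6 mm thick, top 45 mm above the bench. Fully out, all its inside is clear of the cabinet; four pots fit two by two, 50 mm apart
- tray_left_hole (a point): centre of the left tray's finger hole at the upper face of its tab, 45 mm above the bench. Round vertical hole 22 mm across, through a black level tab 5 mm thick, 36 (x) x 46 (y) mm, sticking out from the top of the front panel; the hole is 18 mm from the tab's outer edge and from the panel. Moves with the tray; axes as the cabinet's
- tray_right_hole (a point): centre of the right tray's finger hole at the upper face of its tab, 45 mm above the bench. Round vertical hole 22 mm across, through a black level tab 5 mm thick, 36 (x) x 46 (y) mm, sticking out from the top of the front panel; the hole is 18 mm from the tab's outer edge and from the panel. Moves with the tray; axes as the cabinet's
- tray_left_in (a point): centre of the left tray's inner floor (upper face, 16 mm above the bench); moves with the tray; axes as the cabinet's
- tray_right_in (a point): centre of the right tray's inner floor (upper face, 16 mm above the bench); moves with the tray; axes as the cabinet's
- hook: pull hook, 90 g: orange handle bar 110 (x) x 16 (y) x 18 (z) mm from x = -58 to +52 mm, then a steel shank along +x to a prong at x = +80 mm that points down (-z) to 35 mm below the handle's axis; both 8 mm thick. Origin: on the handle's axis, where to grip it; at the start it lies level in the stand, prong down, axis 55 mm above the bench
- hook_tip (a point): lower end of the hook's prong, 80 mm forward (+x) and 35 mm below the hook's origin
- seat (a point): where the hook's origin sits in its fixed light wood stand: 55 mm above the bench; axes as the stand's, prong end to +x. Stand: base plate 110 (x) x 60 (y) x 6 mm, two saddles 10 mm thick at x = -42 and +42 mm, each a U 26 mm wide inside, 42 mm outside, bottom 46 mm and horns 60 mm above the bench; free space for fingers between them
- pot1: amber glass sample pot: round body 40 mm diameter, 26 mm high, with a white cylindrical grip cap 24 mm diameter and 22 mm high on top (48 mm overall, about 80 g), standing on the bench mat at the start. Origin: centre of the underside, z up. May be absent
- pot2: amber glass sample pot: round body 40 mm diameter, 26 mm high, with a white cylindrical grip cap 24 mm diameter and 22 mm high on top (48 mm overall, about 80 g), standing on the bench mat at the start. Origin: centre of the underside, z up. May be absent
- pot3: amber glass sample pot: round body 40 mm diameter, 26 mm high, with a white cylindrical grip cap 24 mm diameter and 22 mm high on top (48 mm overall, about 80 g), standing on the bench mat at the start. Origin: centre of the underside, z up. May be absent
- pot4: amber glass sample pot: round body 40 mm diameter, 26 mm high, with a white cylindrical grip cap 24 mm diameter and 22 mm high on top (48 mm overall, about 80 g), standing on the bench mat at the start. Origin: centre of the underside, z up. May be absent
- done1: examined sample pot, of the same shape and size as pot1 but with a green cap; at the start it stands in the left tray, mostly hidden until that tray is pulled out. Origin: centre of the underside, z up. May be absent
- done2: examined sample pot, of the same shape and size as pot1 but with a green cap; at the start it stands in the left tray, mostly hidden until that tray is pulled out. Origin: centre of the underside, z up. May be absent
- done3: examined sample pot, of the same shape and size as pot1 but with a green cap; at the start it stands in the right tray, mostly hidden until that tray is pulled out. Origin: centre of the underside, z up. May be absent
- done4: examined sample pot, of the same shape and size as pot1 but with a green cap; at the start it stands in the right tray, mostly hidden until that tray is pulled out. Origin: centre of the underside, z up. May be absent
- return_box_in (a point): centre of the inner floor (upper face, 4 mm above the bench) of the grey open return box, fixed, 90 (x) x 130 (y) x 25 (z) mm outside, walls 4 mm; room for two pots side by side along y; axes as the box's
- dish: small white dish, 56 mm across, 18 mm high, among the pots; bystander
- brush: brush with wooden handle, lying, 170 mm long; bystander
- bottle: amber bottle, 54 mm diameter, 130 mm high; bystander
- loupe: black ring loupe, 48 mm diameter, 25 mm high; bystander
Not all that is in view belongs to the job. Of the things that look like the part that bears return_box_in, take the one that is farthest from the robot's base at the start.

How it is judged:
On the way, in this order (a step that is already met when the one before it is completed fails the run):
1. the hook's prong is in the finger hole of the blue-tagged tray, the tray still shut (within 20 mm) (((y of tag_blue in the frame of cabinet above 0 m and x of hook_tip in the frame of tray_left_hole between -0.012 and 0.012 m and y of hook_tip in the frame of tray_left_hole between -0.012 and 0.012 m and z of hook_tip in the frame of tray_left_hole between -0.04 and -0.006 m and value of joint tray_left below 0.02 m) or (y of tag_blue in the frame of cabinet below 0 m and x of hook_tip in the frame of tray_right_hole between -0.012 and 0.012 m and y of hook_tip in the frame of tray_right_hole between -0.012 and 0.012 m and z of hook_tip in the frame of tray_right_hole between -0.04 and -0.006 m and value of joint tray_right below 0.02 m))), for 0.1 s.
2. the blue-tagged tray is pulled out by more than 105 mm with the prong in its hole (((y of tag_blue in the frame of cabinet above 0 m and x of hook_tip in the frame of tray_left_hole between -0.012 and 0.012 m and y of hook_tip in the frame of tray_left_hole between -0.012 and 0.012 m and z of hook_tip in the frame of tray_left_hole between -0.04 and -0.006 m and value of joint tray_left above 0.105 m) or (y of tag_blue in the frame of cabinet below 0 m and x of hook_tip in the frame of tray_right_hole between -0.012 and 0.012 m and y of hook_tip in the frame of tray_right_hole between -0.012 and 0.012 m and z of hook_tip in the frame of tray_right_hole between -0.04 and -0.006 m and value of joint tray_right above 0.105 m))), for 0.1 s.
3. every white-capped pot present stands upright on the floor of the blue-tagged tray while the tray is out by more than 80 mm (((y of tag_blue in the frame of cabinet above 0 m and (x of pot1 in the frame of tray_left_in between -0.038 and 0.038 m and y of pot1 in the frame of tray_left_in between -0.038 and 0.038 m and z of pot1 in the frame of tray_left_in between -0.006 and 0.008 m and angle between pot1's own z axis and vertical below 0.2 rad) and (x of pot2 in the frame of tray_left_in between -0.038 and 0.038 m and y of pot2 in the frame of tray_left_in between -0.038 and 0.038 m and z of pot2 in the frame of tray_left_in between -0.006 and 0.008 m and angle between pot2's own z axis and vertical below 0.2 rad) and (x of pot3 in the frame of tray_left_in between -0.038 and 0.038 m and y of pot3 in the frame of tray_left_in between -0.038 and 0.038 m and z of pot3 in the frame of tray_left_in between -0.006 and 0.008 m and angle between pot3's own z axis and vertical below 0.2 rad) and (x of pot4 in the frame of tray_left_in between -0.038 and 0.038 m and y of pot4 in the frame of tray_left_in between -0.038 and 0.038 m and z of pot4 in the frame of tray_left_in between -0.006 and 0.008 m and angle between pot4's own z axis and vertical below 0.2 rad) and value of joint tray_left above 0.08 m) or (y of tag_blue in the frame of cabinet below 0 m and (x of pot1 in the frame of tray_right_in between -0.038 and 0.038 m and y of pot1 in the frame of tray_right_in between -0.038 and 0.038 m and z of pot1 in the frame of tray_right_in between -0.006 and 0.008 m and angle between pot1's own z axis and vertical below 0.2 rad) and (x of pot2 in the frame of tray_right_in between -0.038 and 0.038 m and y of pot2 in the frame of tray_right_in between -0.038 and 0.038 m and z of pot2 in the frame of tray_right_in between -0.006 and 0.008 m and angle between pot2's own z axis and vertical below 0.2 rad) and (x of pot3 in the frame of tray_right_in between -0.038 and 0.038 m and y of pot3 in the frame of tray_right_in between -0.038 and 0.038 m and z of pot3 in the frame of tray_right_in between -0.006 and 0.008 m and angle between pot3's own z axis and vertical below 0.2 rad) and (x of pot4 in the frame of tray_right_in between -0.038 and 0.038 m and y of pot4 in the frame of tray_right_in between -0.038 and 0.038 m and z of pot4 in the frame of tray_right_in between -0.006 and 0.008 m and angle between pot4's own z axis and vertical below 0.2 rad) and value of joint tray_right above 0.08 m))), for 0.2 s.
At the end, for the whole second after the job is handed in: White-capped pots upright (0.2 rad) on the blue-tagged tray's floor, its green-capped pots upright in the return box, the other tray's pots still in it; that tray home within 6 mm, the other within 12 mm; the hook at rest in its stand within 20 mm and 0.2 rad, prong down (((y of tag_blue in the frame of cabinet above 0 m and (x of pot1 in the frame of tray_left_in between -0.038 and 0.038 m and y of pot1 in the frame of tray_left_in between -0.038 and 0.038 m and z of pot1 in the frame of tray_left_in between -0.006 and 0.008 m and angle between pot1's own z axis and vertical below 0.2 rad) and (x of pot2 in the frame of tray_left_in between -0.038 and 0.038 m and y of pot2 in the frame of tray_left_in between -0.038 and 0.038 m and z of pot2 in the frame of tray_left_in between -0.006 and 0.008 m and angle between pot2's own z axis and vertical below 0.2 rad) and (x of pot3 in the frame of tray_left_in between -0.038 and 0.038 m and y of pot3 in the frame of tray_left_in between -0.038 and 0.038 m and z of pot3 in the frame of tray_left_in between -0.006 and 0.008 m and angle between pot3's own z axis and vertical below 0.2 rad) and (x of pot4 in the frame of tray_left_in between -0.038 and 0.038 m and y of pot4 in the frame of tray_left_in between -0.038 and 0.038 m and z of pot4 in the frame of tray_left_in between -0.006 and 0.008 m and angle between pot4's own z axis and vertical below 0.2 rad) and (x of done1 in the frame of return_box_in between -0.026 and 0.026 m and y of done1 in the frame of return_box_in between -0.046 and 0.046 m and z of done1 in the frame of return_box_in between -0.006 and 0.008 m and angle between done1's own z axis and vertical below 0.2 rad) and (x of done2 in the frame of return_box_in between -0.026 and 0.026 m and y of done2 in the frame of return_box_in between -0.046 and 0.046 m and z of done2 in the frame of return_box_in between -0.006 and 0.008 m and angle between done2's own z axis and vertical below 0.2 rad) and (x of done3 in the frame of tray_right_in between -0.038 and 0.038 m and y of done3 in the frame of tray_right_in between -0.038 and 0.038 m and z of done3 in the frame of tray_right_in between -0.006 and 0.008 m and angle between done3's own z axis and vertical below 0.2 rad) and (x of done4 in the frame of tray_right_in between -0.038 and 0.038 m and y of done4 in the frame of tray_right_in between -0.038 and 0.038 m and z of done4 in the frame of tray_right_in between -0.006 and 0.008 m and angle between done4's own z axis and vertical below 0.2 rad) and value of joint tray_left below 0.006 m) or (y of tag_blue in the frame of cabinet below 0 m and (x of pot1 in the frame of tray_right_in between -0.038 and 0.038 m and y of pot1 in the frame of tray_right_in between -0.038 and 0.038 m and z of pot1 in the frame of tray_right_in between -0.006 and 0.008 m and angle between pot1's own z axis and vertical below 0.2 rad) and (x of pot2 in the frame of tray_right_in between -0.038 and 0.038 m and y of pot2 in the frame of tray_right_in between -0.038 and 0.038 m and z of pot2 in the frame of tray_right_in between -0.006 and 0.008 m and angle between pot2's own z axis and vertical below 0.2 rad) and (x of pot3 in the frame of tray_right_in between -0.038 and 0.038 m and y of pot3 in the frame of tray_right_in between -0.038 and 0.038 m and z of pot3 in the frame of tray_right_in between -0.006 and 0.008 m and angle between pot3's own z axis and vertical below 0.2 rad) and (x of pot4 in the frame of tray_right_in between -0.038 and 0.038 m and y of pot4 in the frame of tray_right_in between -0.038 and 0.038 m and z of pot4 in the frame of tray_right_in between -0.006 and 0.008 m and angle between pot4's own z axis and vertical below 0.2 rad) and (x of done3 in the frame of return_box_in between -0.026 and 0.026 m and y of done3 in the frame of return_box_in between -0.046 and 0.046 m and z of done3 in the frame of return_box_in between -0.006 and 0.008 m and angle between done3's own z axis and vertical below 0.2 rad) and (x of done4 in the frame of return_box_in between -0.026 and 0.026 m and y of done4 in the frame of return_box_in between -0.046 and 0.046 m and z of done4 in the frame of return_box_in between -0.006 and 0.008 m and angle between done4's own z axis and vertical below 0.2 rad) and (x of done1 in the frame of tray_left_in between -0.038 and 0.038 m and y of done1 in the frame of tray_left_in between -0.038 and 0.038 m and z of done1 in the frame of tray_left_in between -0.006 and 0.008 m and angle between done1's own z axis and vertical below 0.2 rad) and (x of done2 in the frame of tray_left_in between -0.038 and 0.038 m and y of done2 in the frame of tray_left_in between -0.038 and 0.038 m and z of done2 in the frame of tray_left_in between -0.006 and 0.008 m and angle between done2's own z axis and vertical below 0.2 rad) and value of joint tray_right below 0.006 m)) and value of joint each of tray_left, tray_right below 0.012 m and distance between hook and seat below 0.02 m and angle between hook's own z axis and vertical below 0.2 rad and angle between the x axis of hook and the x axis of seat, either way round below 0.2 rad and linear speed of each of hook, pot1, pot2, pot3, pot4, done1, done2, done3, done4 below 0.02 m/s); the robot touches nothing.
It fails at once if the white-tagged tray is pulled out by more than 25 mm ((y of tag_blue in the frame of cabinet below 0 m and value of joint tray_left above 0.025 m) or (y of tag_blue in the frame of cabinet above 0 m and value of joint tray_right above 0.025 m)).
It fails at once if a bystander is moved by more than 60 mm (distance of any of dish, brush, bottle, loupe from where it was at the start of the episode above 0.06 m).
Of pot1, pot2, pot3, pot4 only 3 to 4 are there at a start; the rules pass over those that are not, and their reading is None.
Of done1, done2, done3, done4 only 3 to 4 are there at a start; the rules pass over those that are not, and their reading is None.
At some moment in a run one of pot1, pot2, pot3, pot4 may be knocked a few centimetres aside while the robot is not near it.
It also fails if it takes over 210 s, if anything falls off the work surface, if the arm or the gripper's body presses on something with over 40 N, if the wrist force passes 120 N, or if a joint passes its speed limit or range.

## Working session

There is one attempt and no reset: what is moved stays moved. The work goes in short steps, Python scripts to look and compute and a tool call to move; the robot and the scene stay as the last step left them, time stands still between calls to the robot, and variables do not carry over. Pictures are saved under pics/ and viewed, and the job is handed in when it is done.

Besides the shell and the picture viewer there is one more tool, called as name(argument=value, ...) on one line, values as JSON. drive_tool: Moves the arm, as the interface text tells. Its arguments: {"type":"object","properties":{"targets":{"type":"array","items":{"type":"number"}},"grip":{"type":"number"},"squeeze":{"type":"number"}},"required":["targets"]}

```bash
mkdir -p pics; ls; python3 - <<'E'
from rig import robot
import cv2,numpy as np
print(robot.get_obs(), robot.grasp_offset)
for n in ("scene","top"):
    p,d=robot.camera(n); cv2.imwrite(f"pics/{n}0.png",p[:,:,::-1]); np.save(f"{n}0.npy",d)
    print(n,robot.calibration(n))
E
```

```text
pics
{'time': 0.0, 'q': array([-1.37250216e+00,  5.28436480e-01,  1.43386525e+00,  3.71681427e-05,
        1.18136893e+00, -1.78483032e-01]), 'joint_velocities': array([ 0.00017672, -0.00097794,  0.0006441 ,  0.00073449, -0.00053176,
        0.00017587]), 'joint_torque': array([-4.21185750e-04, -4.40045071e+01, -1.76593477e+01,  6.31854264e-02,
        5.82899828e-02, -1.87062428e-04]), 'position': array([ 0.22986023, -0.58044172,  0.22160164]), 'tool_rot': array([ 9.82308082e-01,  1.87269199e-01,  6.89267717e-06, -1.03912349e-03]), 'ft_force': array([ 0.59066913, -0.58317753,  0.46623246]), 'moment': array([-0.00257184, -0.00826303, -0.01123488]), 'grip_width': 0.08661781710371488} 0.0187
scene {'mtx': array([[573.69149713,   0.        , 315.14210532],
       [  0.        , 573.69149713, 226.93247638],
       [  0.        ,   0.        ,   1.        ]]), 'distortion': array([-0.03460795,  0.        ,  0.        ,  0.        ,  0.        ]), 'R': array([[ 0.53306525,  0.84607233,  0.00174796],
       [ 0.65928994, -0.414087  , -0.62758962],
       [-0.53026241,  0.33569863, -0.77854236]]), 't': array([-0.28620072, -0.29997276,  1.60057732])}
top {'mtx': array([[510.08433858,   0.        , 312.80896944],
       [  0.        , 510.08433858, 242.41988516],
       [  0.        ,   0.        ,   1.        ]]), 'distortion': array([0.01246318, 0.        , 0.        , 0.        , 0.        ]), 'R': array([[-2.87723896e-02, -9.99582231e-01, -2.74091757e-03],
       [-9.95168653e-01,  2.89026340e-02, -9.38295769e-02],
       [ 9.38695975e-02,  2.79740978e-05, -9.95584501e-01]]), 't': array([0.01274944, 0.51848303, 1.4464614 ])}
```

View pics/scene0.png

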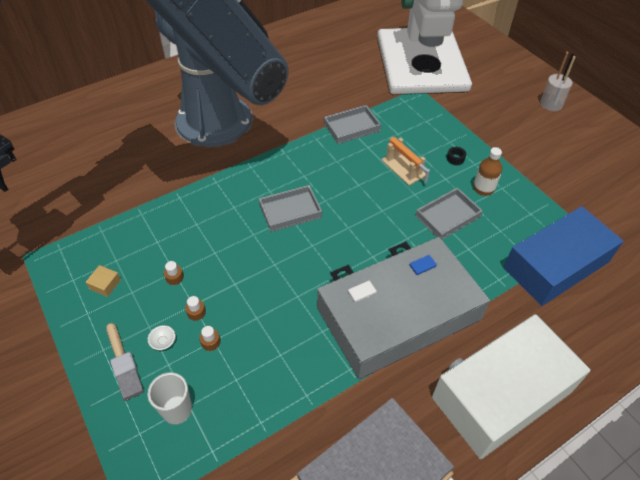

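View pics/top0.png

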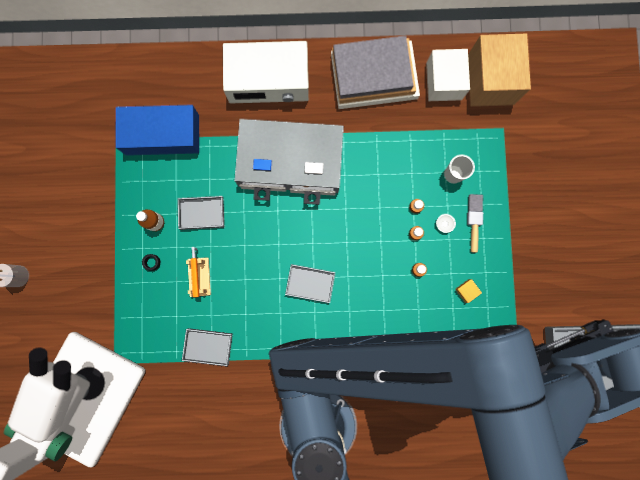

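The blue tag at top (262,165) sits over the left (+y) tray. There are three white-capped pots at top (417,206), (416,232) and (419,270). Three grey boxes are in view, and the one at (201,213) looks farthest from the base. Next I'll enlarge crops to measure.

```bash
cat > h.py <<'E'
import numpy as np, cv2
from rig import robot
from scipy.spatial.transform import Rotation as Ro
def ray(n,uv):
    c=robot.calibration(n); K,D,R,t=c['mtx'],np.array(c['distortion']),np.array(c['R']),np.array(c['t'])
    p=cv2.undistortPoints(np.array(uv,float).reshape(-1,1,2),K,D).reshape(-1,2)
    d=np.c_[p,np.ones(len(p))]@R   # R^T d
    return -R.T@t, d
def pz(n,uv,z):
    o,d=ray(n,uv); s=(z-o[2])/d[:,2]
    return o+d*s[:,None]
def proj(n,X):
    c=robot.calibration(n)
    return cv2.projectPoints(np.array(X,float).reshape(-1,1,3),cv2.Rodrigues(np.array(c['R']))[0],np.array(c['t']),c['mtx'],np.array(c['distortion']))[0].reshape(-1,2)
def crop(img,x0,y0,x1,y1,s,name):
    c=cv2.resize(img[y0:y1,x0:x1],None,fx=s,fy=s,interpolation=cv2.INTER_CUBIC)
    for x in range((x0//10+1)*10,x1,10): cv2.putText(c,str(x),(int((x+.5-x0)*s),8),0,.3,(0,0,255)) ; cv2.line(c,(int((x+.5-x0)*s),10),(int((x+.5-x0)*s),16),(0,0,255))
    for y in range((y0//10+1)*10,y1,10): cv2.putText(c,str(y),(0,int((y+.5-y0)*s)),0,.3,(0,0,255)); cv2.line(c,(20,int((y+.5-y0)*s)),(26,int((y+.5-y0)*s)),(0,0,255))
    cv2.imwrite(f"pics/{name}.png",c)
def snap(n,tag):
    p,d=robot.camera(n); im=p[:,:,::-1].copy(); cv2.imwrite(f"pics/{n}_{tag}.png",im); return im,d
def tool(target, zdown=True):
    """world target for TCP position -> shift in tool cm"""
    o=robot.get_obs(); R=Ro.from_quat(o['tool_rot']).as_matrix()
    return R.T@(np.array(target)-o['position'])*100
E
python3 - <<'E'
from h import *
t=cv2.imread('pics/top0.png')
crop(t,225,110,355,215,6,'c_cab')
crop(t,165,185,245,310,5,'c_hook')
crop(t,395,190,475,285,6,'c_pots')
E
```

```text
(no output)
```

View pics/c_cab.png

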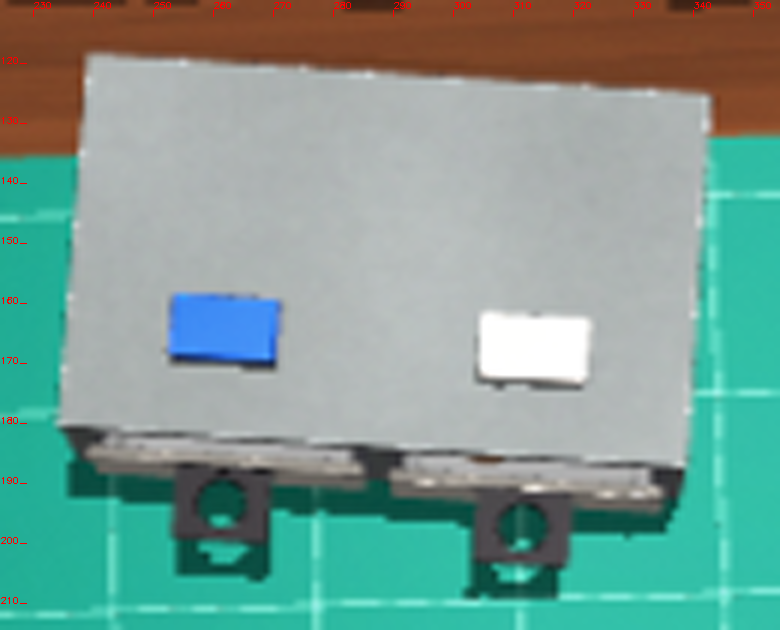

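View pics/c_hook.png

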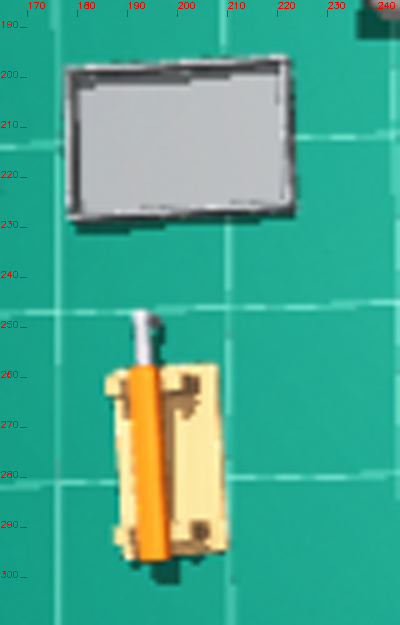

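View pics/c_pots.png

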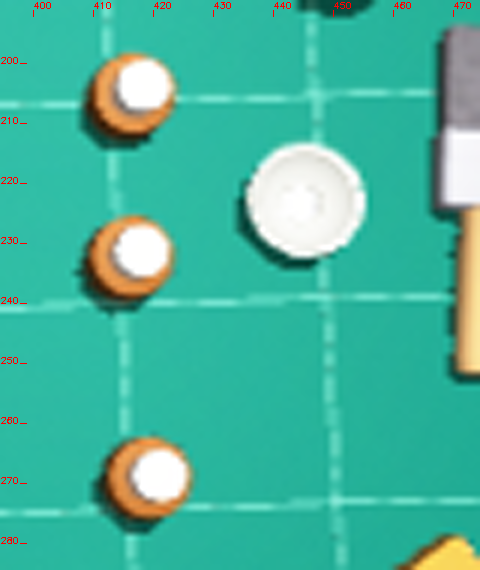

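```bash
python3 - <<'E'
from h import *
np.set_printoptions(precision=4,suppress=True)
def C(pts,x0,y0,s): return np.array(pts)/s+[x0,y0]-0.5
cab=pz('top',C([(87,55),(710,95),(685,466),(60,426)],225,110,6),.08)
print(cab, cab.mean(0)); 
e=(cab[0]-cab[1]); print('w',np.linalg.norm(e), np.linalg.norm(cab[0]-cab[3]))
# yaw: y axis from right to left
for a,b in ((0,1),(3,2)): v=cab[a]-cab[b]; print('yaw',np.degrees(np.arctan2(-v[0],v[1])))
for a,b in ((0,3),(1,2)): v=cab[a]-cab[b]; print('yaw',np.degrees(np.arctan2(v[1],v[0])))
print('holes',pz('top',C([(221,504),(521,528)],225,110,6),.045))
print('tag',pz('top',C([(224,328)],225,110,6),.09))
hk=pz('top',C([(143,367),(153,560),(146,313)],165,185,5),.064); print('hook',hk); v=hk[0]-hk[1]; print(np.linalg.norm(v),np.degrees(np.arctan2(v[1],v[0])))
print('pots',pz('top',C([(145,85),(142,252),(161,475)],395,190,6),.048))
print('dish',pz('top',C([(305,202)],395,190,6),.018))
b=pz('top',C([(68,68),(288,60),(293,212),(70,218)],165,185,5),.025); print('box',b,b.mean(0),np.linalg.norm(b[0]-b[1]),np.linalg.norm(b[0]-b[3]))
s=cv2.imread('pics/scene0.png')
crop(s,310,230,450,330,5.5,'s_cab'); crop(s,370,125,490,240,6,'s_hook'); crop(s,140,250,230,360,5,'s_pots')
E
```

```text
[[ 0.872   0.1969  0.08  ]
 [ 0.844  -0.0968  0.08  ]
 [ 0.6667 -0.0791  0.08  ]
 [ 0.6942  0.2124  0.08  ]] [0.7692 0.0583 0.08  ]
w 0.2951227235404943 0.17845310580222135
yaw -5.453943448708168
yaw -5.388912953883288
yaw -4.964513172324073
yaw -5.708155039891989
holes [[ 0.6619  0.1413  0.045 ]
 [ 0.6461 -0.0017  0.045 ]]
tag [[0.7361 0.1338 0.09  ]]
hook [[0.4811 0.3337 0.064 ]
 [0.3736 0.3289 0.064 ]
 [0.5114 0.3319 0.064 ]]
0.10766537024937413 2.589858506857888
pots [[ 0.6187 -0.3074  0.048 ]
 [ 0.5389 -0.3022  0.048 ]
 [ 0.4332 -0.306   0.048 ]]
dish [[ 0.5642 -0.3883  0.018 ]]
box [[0.6592 0.3853 0.025 ]
 [0.6603 0.2575 0.025 ]
 [0.5712 0.2557 0.025 ]
 [0.5714 0.3845 0.025 ]] [0.6155 0.3207 0.025 ] 0.1277887254579002 0.08784192214744123
```

View pics/s_cab.png

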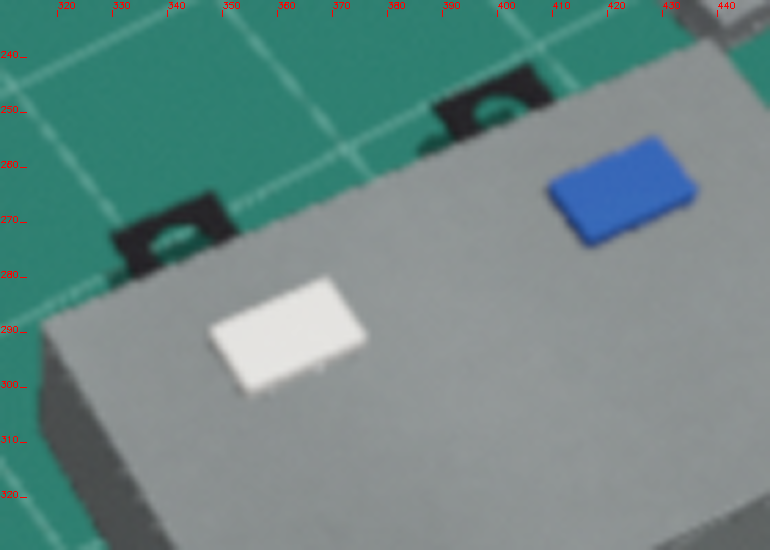

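View pics/s_hook.png

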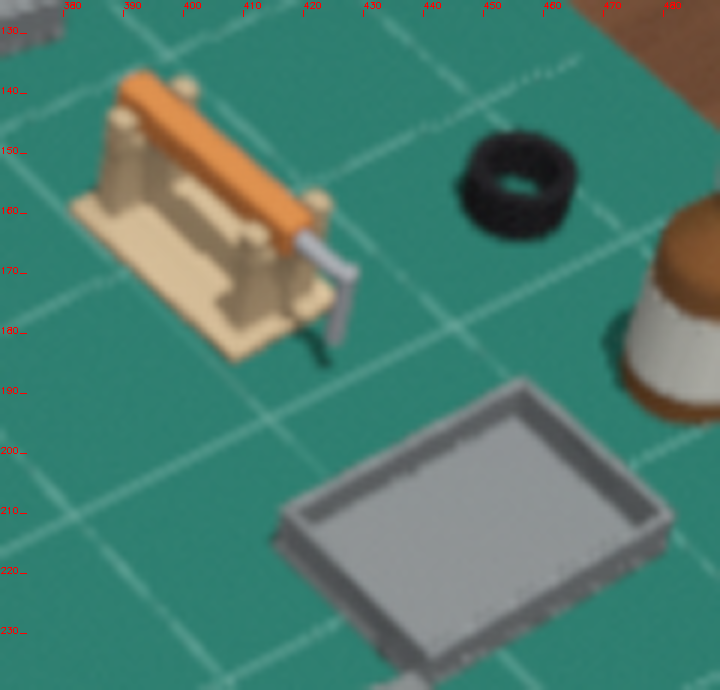

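View pics/s_pots.png

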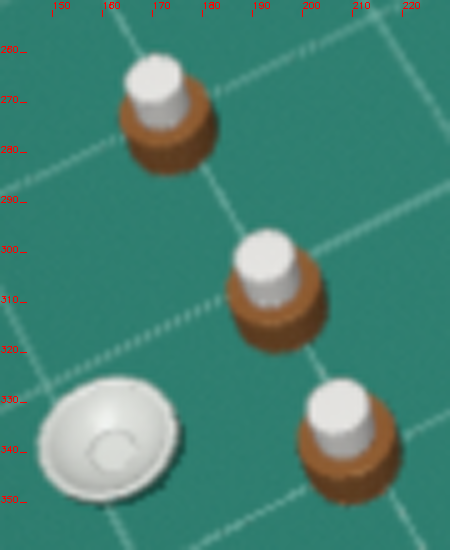

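```bash
cat >> h.py <<'E'
def fr(x,y,yaw,pts,z0=0):
    c,s=np.cos(np.radians(yaw)),np.sin(np.radians(yaw)); P=np.array(pts,float)
    return np.c_[x+c*P[:,0]-s*P[:,1], y+s*P[:,0]+c*P[:,1], z0+P[:,2]]
E
python3 - <<'E'
from h import *
hx,hy,hz=.430,.3316,.055; yaw=2.2
pts=np.array([(-58,-8,9),(-58,8,9),(52,8,9),(52,-8,9),(80,0,4),(80,0,-35)])/1000
base=np.array([(-55,-30,-49),(-55,30,-49),(55,30,-49),(55,-30,-49)])/1000
for n,(x0,y0,x1,y1,s) in dict(top=(165,235,245,310,8),scene=(370,125,450,195,8)).items():
    im=cv2.imread(f'pics/{n}0.png'); c=cv2.resize(im[y0:y1,x0:x1],None,fx=s,fy=s,interpolation=cv2.INTER_CUBIC)
    for P,col in ((pts,(255,0,0)),(base,(0,0,255))):
        q=(proj(n,fr(hx,hy,yaw,P,hz))-[x0,y0]+.5)*s
        cv2.polylines(c,[q[:4].round().astype(int)],True,col,1)
        for u in q[4:]: cv2.circle(c,tuple(u.round().astype(int)),4,col,1)
    cv2.imwrite(f'pics/ov_{n}.png',c)
print('bottle',pz('top',[(147,214)],.13),pz('top',[(152,224)],0), 'loupe',pz('top',[(151,262)],.025))
E
```

```text
bottle [[0.59833271 0.44113847 0.13      ]] [[0.58904316 0.46885186 0.        ]] loupe [[0.47562641 0.46371815 0.025     ]]
```

View pics/ov_top.png

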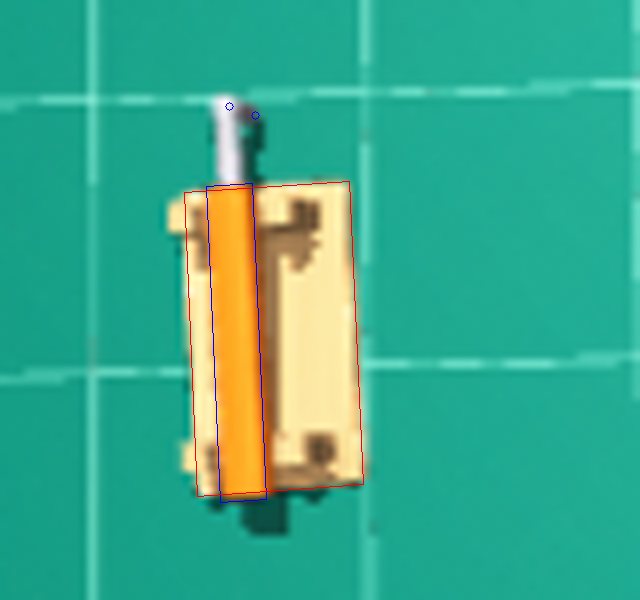

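View pics/ov_scene.png

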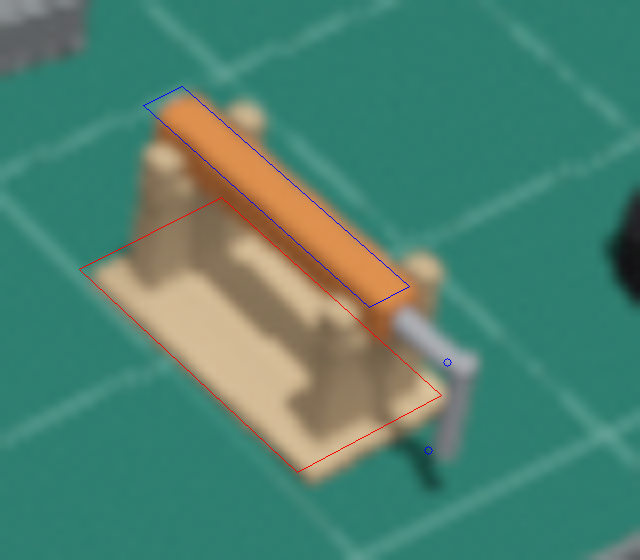

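```bash
cat >> h.py <<'E'
def mv(x,y,z,yaw):
    o=robot.get_obs(); R=Ro.from_quat(o['tool_rot']).as_matrix(); p=o['position']
    cy=np.degrees(np.arctan2(R[1,0],R[0,0])); tilt=np.degrees(np.arccos(-R[2,2]))
    # tool axes assumed vertical
    T=Ro.from_euler('z',yaw,degrees=True)*Ro.from_quat([1,0,0,0])
    rv=(Ro.from_matrix(R).inv()*T).as_rotvec(degrees=True)
    s=R.T@(np.array([x,y,z])-p)*100
    print('t %.2f pos %s yaw %.2f tilt %.2f grip %.4f F %s | shift %s turn %s'%(o['time'],p.round(4),cy,tilt,o['grip_width'],np.round(o['ft_force'],1),s.round(2),rv.round(2)))
E
python3 -c "
from h import *
mv(.5,-.1,.28,2.2)"
```

```text
t 0.10 pos [ 0.2299 -0.5805  0.2217] yaw 21.59 tilt 0.11 grip 0.0871 F [-0.2  0.1  0.5] | shift [ 42.8  -34.75  -5.75] turn [-0.11 -0.   19.39]
```

drive_tool(targets=[42.8,-34.8,-5.8,0,0,19.4,42.8,-34.8,-5.8,0,0,19.4,42.8,-34.8,-5.8,0,0,19.4,42.8,-34.8,-5.8,0,0,19.4,42.8,-34.8,-5.8,0,0,19.4,42.8,-34.8,-5.8,0,0,19.4,42.8,-34.8,-5.8,0,0,19.4,42.8,-34.8,-5.8,0,0,19.4,42.8,-34.8,-5.8,0,0,19.4,42.8,-34.8,-5.8,0,0,19.4,42.8,-34.8,-5.8,0,0,19.4,42.8,-34.8,-5.8,0,0,19.4], grip=-1)

```text
time: 1.1
position: [0.4736, -0.1454, 0.2749]
tool_rot: [1.0, 0.019, -0.0, -0.0]
ft_force: [0.5, -0.6, -0.2]
grip_width: 0.0869
```

```bash
python3 -c "
from h import *
mv(.431,.332,.15,2.2)"
```

```text
t 1.10 pos [ 0.4736 -0.1454  0.2749] yaw 2.18 tilt 0.03 grip 0.0869 F [ 0.5 -0.6 -0.2] | shift [ -2.44 -47.86  12.5 ] turn [-0.01  0.03 -0.02]
```

drive_tool(targets=[-2.4,-47.0,12.0,0,0,0,-2.4,-47.0,12.0,0,0,0,-2.4,-47.0,12.0,0,0,0,-2.4,-47.0,12.0,0,0,0,-2.4,-47.0,12.0,0,0,0,-2.4,-47.0,12.0,0,0,0,-2.4,-47.0,12.0,0,0,0,-2.4,-47.0,12.0,0,0,0,-2.4,-47.0,12.0,0,0,0,-2.4,-47.0,12.0,0,0,0,-2.4,-47.0,12.0,0,0,0,-2.4,-47.0,12.0,0,0,0])

```text
time: 2.1
position: [0.4301, 0.3244, 0.1536]
tool_rot: [1.0, 0.02, -0.001, -0.0]
ft_force: [0.4, -0.3, -0.5]
grip_width: 0.0868
```

drive_tool(targets=[0,0,0,0,0,0,0,0,0,0,0,0,0,0,0,0,0,0])

```text
time: 2.35
position: [0.431, 0.3207, 0.1546]
tool_rot: [1.0, 0.019, -0.0, 0.0]
ft_force: [-0.2, 0.1, -0.4]
grip_width: 0.0869
```

```bash
python3 -c "
from h import *
mv(.431,.332,.15,2.2)"
```

```text
t 2.35 pos [0.431  0.3207 0.1546] yaw 2.22 tilt 0.07 grip 0.0869 F [-0.2  0.1 -0.4] | shift [ 0.04 -1.13  0.46] turn [0.05 0.05 0.02]
```

drive_tool(targets=[0,-1.1,2,0,0,0,0,-1.1,4.5,0,0,0,0,-1.1,7.5,0,0,0,0,-1.1,10,0,0,0,0,-1.1,11.5,0,0,0,0,-1.1,11.9,0,0,0,0,-1.1,11.9,0,0,0,0,-1.1,11.9,0,0,0])

```text
time: 3.02
position: [0.4319, 0.3316, 0.0367]
tool_rot: [1.0, 0.018, 0.001, -0.0]
ft_force: [-0.7, 0.1, -0.3]
grip_width: 0.0873
```

```bash
python3 -c "
from h import *
mv(.431,.332,.036,2.2)
snap('scene','g1'); im=cv2.imread('pics/scene_g1.png'); crop(im,340,90,470,200,6,'g1')"
```

```text
t 3.02 pos [0.4319 0.3316 0.0367] yaw 2.10 tilt 0.07 grip 0.0873 F [-0.7  0.1 -0.3] | shift [-0.09 -0.04  0.06] turn [-0.02 -0.06 -0.1 ]
```

View pics/g1.png

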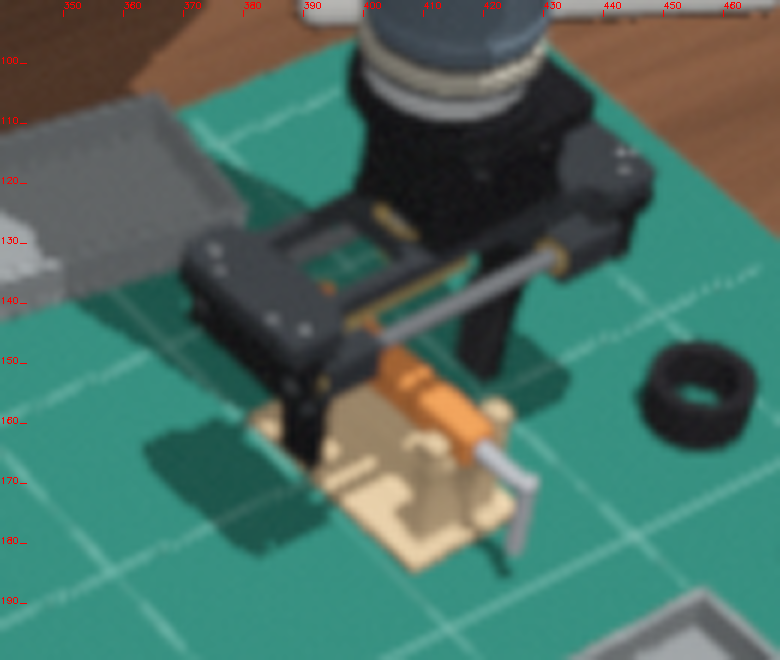

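The fingers straddle the handle between the saddles, and the hook is still seated with its prong near scene (424,180). Now closing the gripper.

drive_tool(targets=[0,0,0,0,0,0,0,0,0,0,0,0,0,0,0,0,0,0,0,0,0,0,0,0,0,0,0,0,0,0,0,0,0,0,0,0,0,0,0,0,0,0,0,0,0,0,0,0], grip=1, squeeze=45)

```text
time: 3.73
position: [0.4309, 0.3323, 0.0358]
tool_rot: [1.0, 0.019, -0.0, 0.0]
ft_force: [-0.2, -0.3, -0.1]
grip_width: 0.0418
```

drive_tool(targets=[0,0,0,0,0,0,0,0,-1,0,0,0,0,0,-4,0,0,0,0,0,-8,0,0,0,0,0,-8,0,0,0,0,0,-8,0,0,0,0,0,-8,0,0,0])

```text
time: 4.32
position: [0.4307, 0.3321, 0.1163]
tool_rot: [1.0, 0.019, 0.0, -0.0]
ft_force: [0.5, -0.3, 0.2]
grip_width: 0.0018
```

```bash
python3 -c "
from h import *
h=np.array([.6619,.1413])
c,s=np.cos(np.radians(-5.4)),np.sin(np.radians(-5.4))
p=h-.08*np.array([c,s]); print(p)
mv(p[0],p[1],.11,-5.4)"
```

```text
[0.58225504 0.14882867]
t 4.32 pos [0.4307 0.3321 0.1163] yaw 2.19 tilt 0.02 grip 0.0018 F [ 0.5 -0.3  0.2] | shift [14.44 18.9   0.63] turn [-0.01 -0.02  7.59]
```

I lifted before the fingers had closed: they were at 42 mm and are now empty. Checking whether the hook is still seated.

```bash
python3 -c "
from h import *
snap('scene','g2'); im=cv2.imread('pics/scene_g2.png'); crop(im,340,90,470,200,6,'g2')
im,_=snap('top','g2');  crop(im,165,185,265,310,5,'g2t')"
```

```text
(no output)
```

View pics/g2.png

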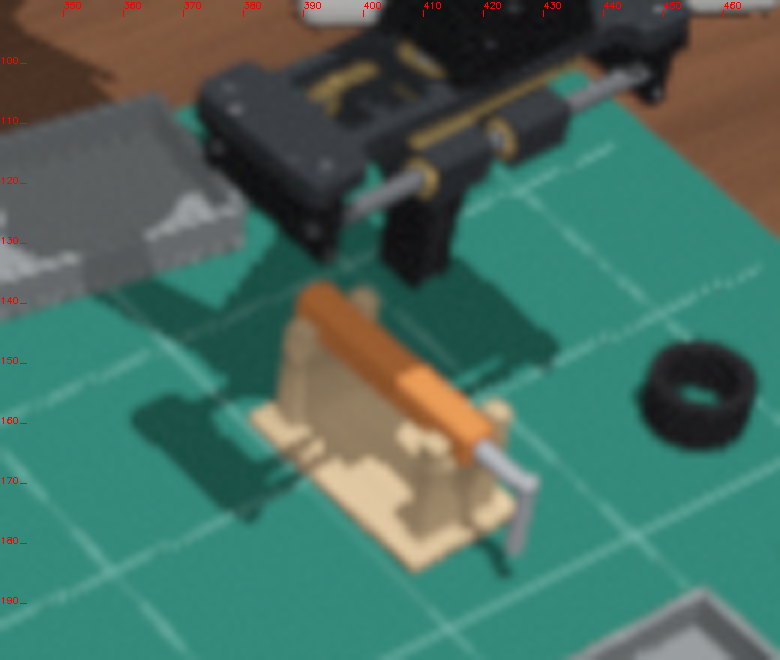

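drive_tool(targets=[0,0,0,0,0,0,0,0,0,0,0,0,0,0,0,0,0,0,0,0,0,0,0,0,0,0,0,0,0,0,0,0,0,0,0,0,0,0,0,0,0,0,0,0,0,0,0,0,0,0,0,0,0,0,0,0,0,0,0,0], grip=0)

```text
time: 5.25
position: [0.431, 0.3323, 0.1159]
tool_rot: [1.0, 0.019, 0.0, -0.0]
ft_force: [0.1, 0.4, 0.1]
grip_width: 0.0431
```

The hook hasn't moved. Descending 8 cm again with the jaws at 43 mm, and this time closing fully before I lift.

drive_tool(targets=[0,0,2,0,0,0,0,0,5,0,0,0,0,0,7,0,0,0,0,0,8,0,0,0,0,0,8,0,0,0,0,0,8,0,0,0])

```text
time: 5.75
position: [0.431, 0.3323, 0.0358]
tool_rot: [1.0, 0.019, -0.0, 0.0]
ft_force: [0.2, 0.4, 0.1]
grip_width: 0.0432
```

drive_tool(targets=[0,0,0,0,0,0,0,0,0,0,0,0,0,0,0,0,0,0,0,0,0,0,0,0,0,0,0,0,0,0,0,0,0,0,0,0,0,0,0,0,0,0,0,0,0,0,0,0], grip=1, squeeze=45)

```text
time: 6.42
position: [0.4313, 0.3325, 0.0364]
tool_rot: [1.0, 0.019, 0.001, -0.0]
ft_force: [-1.1, 1.0, 4.9]
grip_width: 0.0153
```

Opening reads 15.3 mm on a 16 mm handle, so it is gripped. Lifting.

drive_tool(targets=[0,0,-1,0,0,0,0,0,-3,0,0,0,0,0,-6,0,0,0,0,0,-8,0,0,0,0,0,-8,0,0,0,0,0,-8,0,0,0])

```text
time: 6.92
position: [0.4315, 0.3325, 0.117]
tool_rot: [1.0, 0.019, 0.001, -0.001]
ft_force: [-0.6, -0.7, -1.3]
grip_width: 0.0158
```

```bash
python3 -c "
from h import *
mv(.582,.149,.116,-5.4)"
```

```text
t 6.92 pos [0.4315 0.3325 0.117 ] yaw 2.19 tilt 0.14 grip 0.0158 F [-0.6 -0.7 -1.3] | shift [14.34 18.91  0.12] turn [-0.07 -0.13  7.59]
```

drive_tool(targets=[1.5,2,0,0,0,1,4,5,0,0,0,3,7,9,0,0,0,5,10,13,0,0,0,7,12.5,16.5,0,0,0,7.6,14,18.4,0,0,0,7.6,14.3,18.9,0,0,0,7.6,14.3,18.9,0,0,0,7.6,14.3,18.9,0,0,0,7.6])

```text
time: 7.67
position: [0.5794, 0.1485, 0.1141]
tool_rot: [0.999, -0.048, -0.002, 0.0]
ft_force: [-0.2, 0.8, -0.8]
grip_width: 0.0157
```

```bash
python3 -c "
from h import *
mv(.582,.149,.116,-5.4)
im,_=snap('scene','h1'); crop(im,340,190,460,280,6,'h1')
im,_=snap('top','h1'); crop(im,215,150,315,250,6,'h1t')"
```

```text
t 7.67 pos [0.5794 0.1485 0.1141] yaw -5.50 tilt 0.26 grip 0.0157 F [-0.2  0.8 -0.8] | shift [ 0.25 -0.08 -0.19] turn [ 0.01  0.26 -0.1 ]
```

View pics/h1.png

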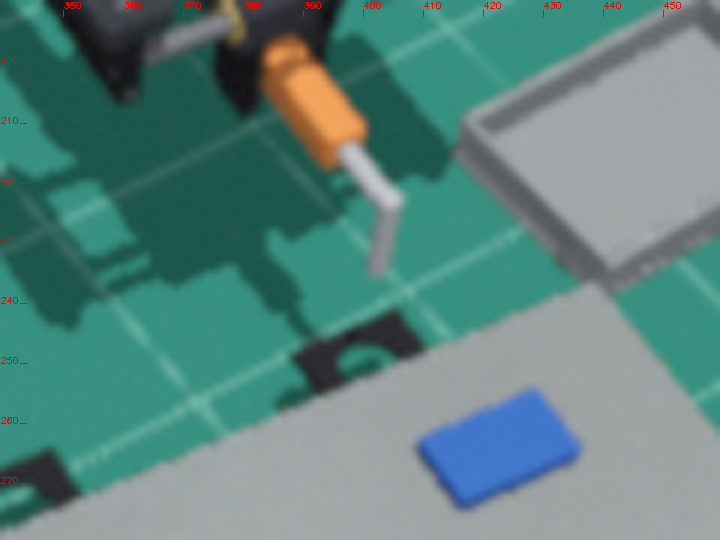

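View pics/h1t.png

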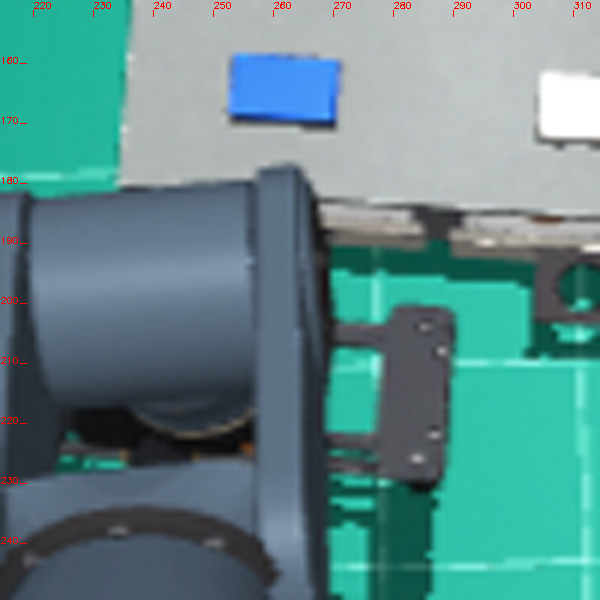

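```bash
python3 -c "
from h import *
c,s=np.cos(np.radians(-5.5)),np.sin(np.radians(-5.5))
tip=[.5794+.08*c,.1485+.08*s,.0978]
print(tip,'pred px',proj('scene',[tip]),'meas 402.5 234.8', pz('scene',[(402.5,234.8)],.0978))
q=np.array([(292,357),(400,312)])/6+[340,190]-.5
w=pz('scene',q,.045);print(w,np.linalg.norm(w[0]-w[1]),w.mean(0)+.018*np.array([np.cos(np.radians(-5.4)),np.sin(np.radians(-5.4)),0]))
"
```

```text
[np.float64(0.6590316958693744), np.float64(0.14083233979838208), 0.0978] pred px [[401.64041766 233.88544647]] meas 402.5 234.8 [[0.66197879 0.14086612 0.0978    ]]
[[0.64722977 0.12049094 0.045     ]
 [0.65187646 0.16695345 0.045     ]] 0.04669428086171024 [0.66747323 0.14202825 0.045     ]
```

drive_tool(targets=[0.4,-0.1,2,0,0,0,0.4,-0.1,4,0,0,0,0.4,-0.1,4.6,0,0,0,0.4,-0.1,4.6,0,0,0,0.4,-0.1,4.6,0,0,0])

```text
time: 8.18
position: [0.5841, 0.1505, 0.0697]
tool_rot: [0.999, -0.046, -0.001, 0.0]
ft_force: [0.8, 0.4, -0.5]
grip_width: 0.0156
```

```bash
python3 -c "
from h import *
mv(.584,.149,.039,-5.4)
im,_=snap('scene','h2'); crop(im,370,220,430,270,10,'h2')"
```

```text
t 8.18 pos [0.5841 0.1505 0.0697] yaw -5.32 tilt 0.08 grip 0.0156 F [ 0.8  0.4 -0.5] | shift [0.   0.15 3.07] turn [0.01 0.08 0.08]
```

View pics/h2.png

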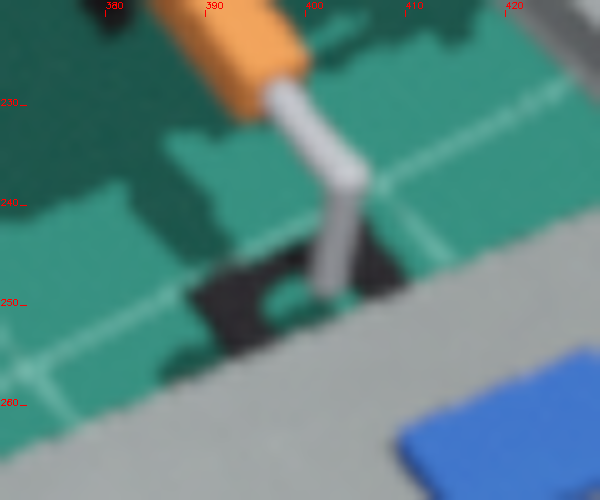

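```bash
python3 -c "
from h import *
print(pz('scene',[(402.3,248.5)],.0534), proj('scene',[[.6675,.142,.045]]))
q=np.array([(190,295),(362,222)])/10+[370,220]-.5
w=pz('scene',q,.045);print(w)"
```

```text
[[0.66718389 0.14303042 0.0534    ]] [[401.55618481 251.08555671]]
[[0.64762112 0.12111331 0.045     ]
 [0.65176694 0.16572658 0.045     ]]
```

drive_tool(targets=[0,0.1,0.7,0,0,0,0,0.1,1.4,0,0,0,0,0.1,2.2,0,0,0,0,0.1,3.1,0,0,0,0,0.1,3.1,0,0,0,0,0.1,3.1,0,0,0,0,0.1,3.1,0,0,0])

```text
time: 8.82
position: [0.585, 0.1484, 0.0386]
tool_rot: [0.999, -0.047, -0.0, 0.0]
ft_force: [-0.1, 1.0, -0.1]
grip_width: 0.0156
```

```bash
python3 -c "
from h import *
mv(.584,.149,.039,-5.4)
im,_=snap('scene','h3'); crop(im,360,220,440,270,10,'h3')"
```

```text
t 8.82 pos [0.585  0.1484 0.0386] yaw -5.42 tilt 0.02 grip 0.0156 F [-0.1  1.  -0.1] | shift [-0.11 -0.05 -0.04] turn [ 0.    0.02 -0.02]
```

View pics/h3.png

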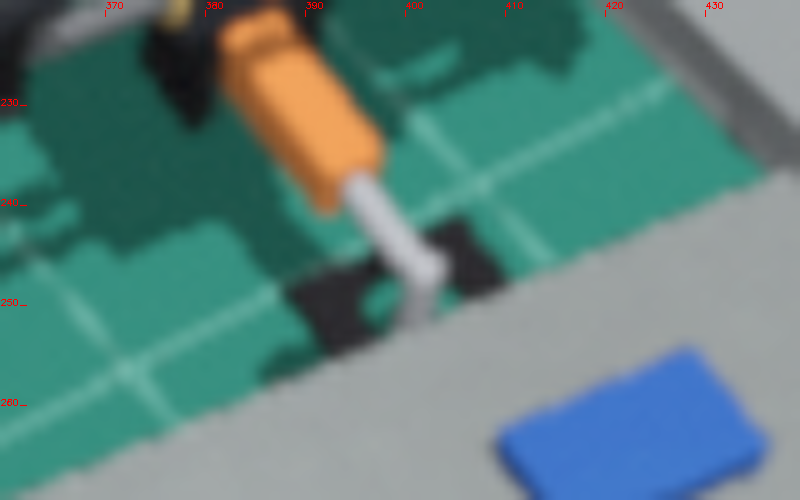

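The prong is down in the left tray's hole at scene (400,248). Pulling gently.

drive_tool(targets=[-0.3,0,0,0,0,0,-0.7,0,0,0,0,0,-1.2,0,0,0,0,0,-2,0,0,0,0,0,-3,0,0,0,0,0,-4,0,0,0,0,0,-5,0,0,0,0,0,-6,0,0,0,0,0,-7,0,0,0,0,0,-8,0,0,0,0,0,-9,0,0,0,0,0,-9.8,0,0,0,0,0])

```text
time: 9.87
position: [0.4861, 0.1579, 0.0389]
tool_rot: [0.999, -0.047, -0.0, 0.0]
ft_force: [2.5, -0.1, -0.6]
grip_width: 0.0154
```

drive_tool(targets=[-0.6,0,0,0,0,0,-1.2,0,0,0,0,0,-1.7,0,0,0,0,0,-2.1,0,0,0,0,0,-2.4,0,0,0,0,0,-2.6,0,0,0,0,0,-2.6,0,0,0,0,0,-2.6,0,0,0,0,0])

```text
time: 10.53
position: [0.461, 0.1601, 0.0387]
tool_rot: [0.999, -0.047, -0.001, 0.0]
ft_force: [1.0, -0.2, -1.2]
grip_width: 0.0155
```

```bash
python3 -c "
from h import *
mv(.584,.149,.039,-5.4)
im,_=snap('scene','p1'); crop(im,320,170,460,280,5.5,'p1')"
```

```text
t 10.53 pos [0.461  0.1601 0.0387] yaw -5.42 tilt 0.09 grip 0.0155 F [ 1.  -0.2 -1.2] | shift [12.35 -0.05 -0.05] turn [ 0.01  0.09 -0.02]
```

View pics/p1.png

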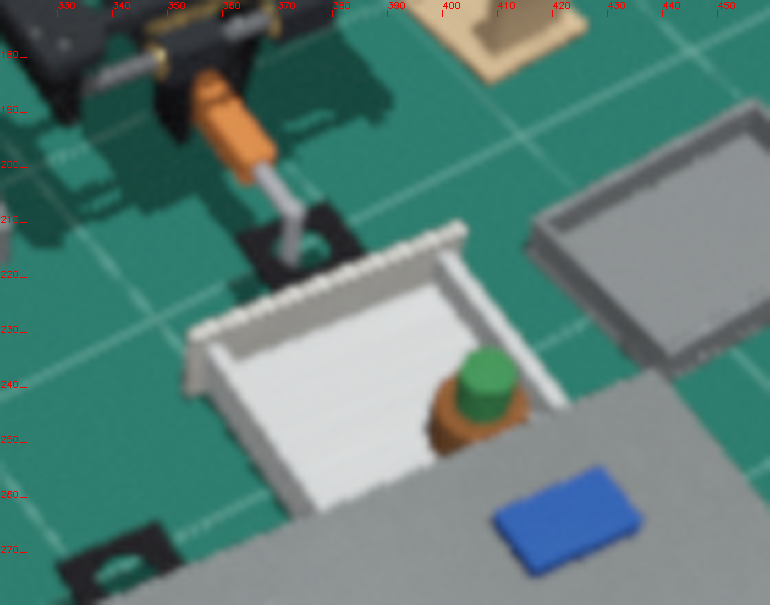

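drive_tool(targets=[-0.3,0,0,0,0,0,-0.6,0,0,0,0,0,-0.6,0,0,0,0,0,-0.6,0,0,0,0,0])

```text
time: 10.92
position: [0.4576, 0.1607, 0.0389]
tool_rot: [0.999, -0.047, 0.002, -0.0]
ft_force: [5.7, -1.8, -4.0]
grip_width: 0.0153
```

```bash
python3 -c "
from h import *
mv(.584,.149,.039,-5.4)
im,_=snap('scene','p2'); crop(im,320,170,460,280,5.5,'p2')"
```

```text
t 10.92 pos [0.4576 0.1607 0.0389] yaw -5.43 tilt 0.23 grip 0.0153 F [ 5.7 -1.8 -4. ] | shift [12.7  -0.03  0.04] turn [-0.03 -0.23 -0.03]
```

View pics/p2.png

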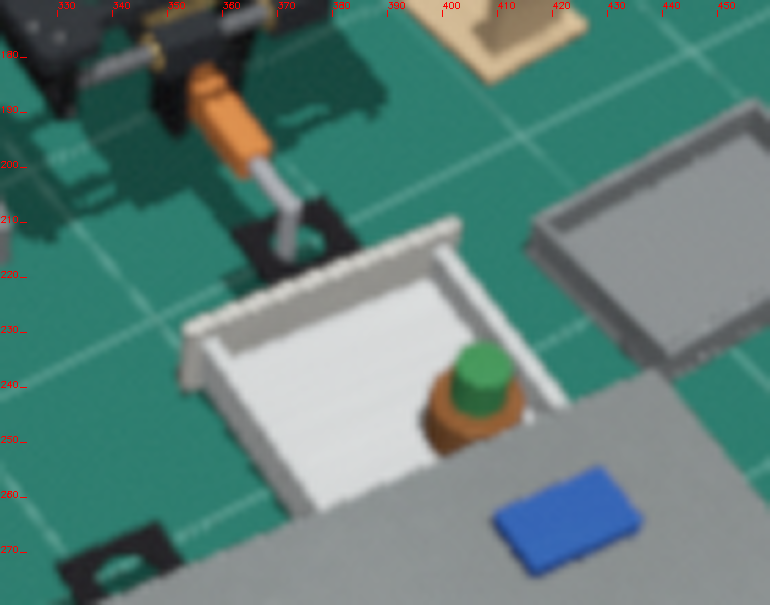

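```bash
python3 -c "
from h import *
q=np.array([(234,231),(319,198)])/5.5+[320,170]-.5
w=pz('scene',q,.045);print(w, w.mean(0)-[.6496,.1437,.045])
"
```

```text
[[0.52783315 0.13423911 0.045     ]
 [0.53198164 0.17553967 0.045     ]] [-1.19692603e-01  1.11893860e-02 -6.93889390e-17]
```

Travel is 120 mm, so the tray is at its stop. Relaxing 5 mm, lifting out, then back to the stand.

drive_tool(targets=[0.5,0,0,0,0,0,0.7,0,0,0,0,0,0.7,0,-2,0,0,0,0.7,0,-5,0,0,0,0.7,0,-8,0,0,0,0.7,0,-9,0,0,0,0.7,0,-9,0,0,0,0.7,0,-9,0,0,0])

```text
time: 11.63
position: [0.4617, 0.1601, 0.129]
tool_rot: [0.999, -0.047, -0.0, 0.0]
ft_force: [-0.7, -0.6, -0.7]
grip_width: 0.0155
```

```bash
python3 -c "
from h import *
mv(.4312,.3324,.120,2.2)"
```

```text
t 11.63 pos [0.4617 0.1601 0.129 ] yaw -5.40 tilt 0.05 grip 0.0155 F [-0.7 -0.6 -0.7] | shift [ -4.66 -16.86   0.9 ] turn [-0.    0.05 -7.6 ]
```

drive_tool(targets=[-0.5,-2,0,0,0,-1,-1.5,-5,0,0,0,-3,-2.7,-9,0,0,0,-5,-3.7,-13,0.5,0,0,-7,-4.5,-16,0.9,0,0,-7.6,-4.7,-16.9,0.9,0,0,-7.6,-4.7,-16.9,0.9,0,0,-7.6,-4.7,-16.9,0.9,0,0,-7.6,-4.7,-16.9,0.9,0,0,-7.6])

```text
time: 12.38
position: [0.4312, 0.3312, 0.119]
tool_rot: [1.0, 0.019, -0.001, 0.001]
ft_force: [0.0, 0.6, -0.3]
grip_width: 0.0156
```

```bash
python3 -c "
from h import *
mv(.4312,.3324,.0365,2.2)
im,_=snap('scene','s1'); crop(im,340,90,470,200,6,'s1')"
```

```text
t 12.38 pos [0.4312 0.3312 0.119 ] yaw 2.13 tilt 0.17 grip 0.0156 F [ 0.   0.6 -0.3] | shift [ 0.03 -0.14  8.25] turn [ 0.09  0.14 -0.07]
```

View pics/s1.png

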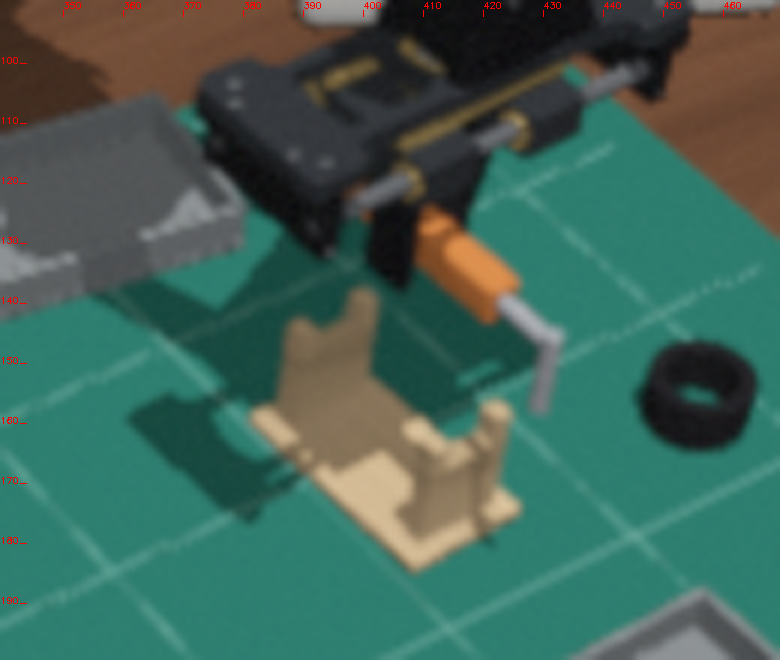

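drive_tool(targets=[0,-0.1,2,0,0,0,0,-0.1,4.5,0,0,0,0,-0.1,6.5,0,0,0,0,-0.1,7.6,0,0,0,0,-0.1,8.2,0,0,0,0,-0.1,8.2,0,0,0,0,-0.1,8.2,0,0,0])

```text
time: 13.02
position: [0.4324, 0.3333, 0.0382]
tool_rot: [1.0, 0.019, 0.0, -0.0]
ft_force: [0.5, -0.0, -0.6]
grip_width: 0.0153
```

drive_tool(targets=[0,0,0,0,0,0,0,0,0,0,0,0,0,0,0,0,0,0,0,0,0,0,0,0,0,0,0,0,0,0,0,0,0,0,0,0,0,0,0,0,0,0], grip=0)

```text
time: 13.6
position: [0.4317, 0.3338, 0.0379]
tool_rot: [1.0, 0.019, 0.0, -0.0]
ft_force: [1.0, 0.1, 0.2]
grip_width: 0.0428
```

drive_tool(targets=[0,0,-2,0,0,0,0,0,-5,0,0,0,0,0,-9,0,0,0,0,0,-13,0,0,0,0,0,-15,0,0,0,0,0,-15,0,0,0,0,0,-15,0,0,0])

```text
time: 14.18
position: [0.4323, 0.3341, 0.1892]
tool_rot: [1.0, 0.019, 0.001, -0.001]
ft_force: [0.6, 0.0, -0.4]
grip_width: 0.0433
```

```bash
python3 -c "
from h import *
mv(.5,.0,.18,0)
im,_=snap('scene','s2'); crop(im,370,125,490,240,5,'s2'); 
im,_=snap('top','s2')"
```

```text
t 14.18 pos [0.4323 0.3341 0.1892] yaw 2.20 tilt 0.19 grip 0.0433 F [ 0.6  0.  -0.4] | shift [ 5.49 33.65  0.89] turn [-0.08 -0.17  2.2 ]
```

View pics/s2.png

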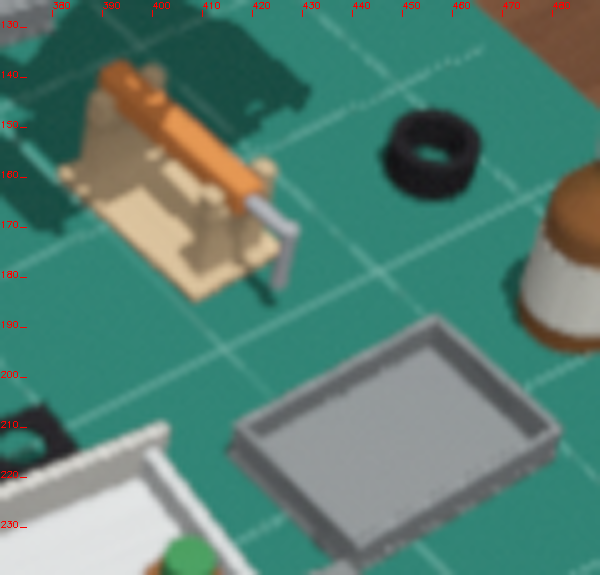

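View pics/top_s2.png

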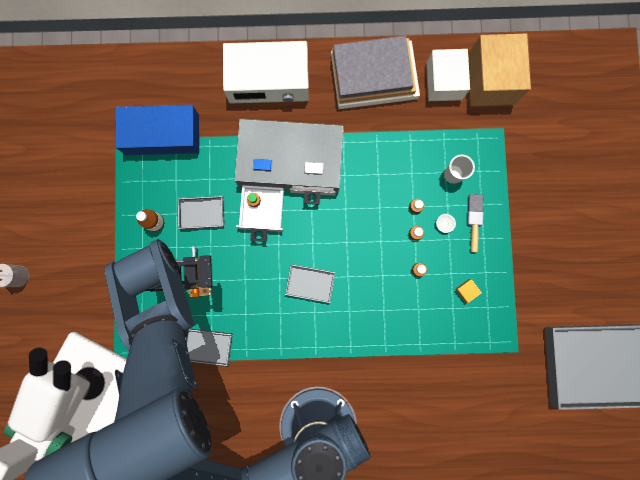

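```bash
python3 -c "
from h import *
im=cv2.imread('pics/top_s2.png'); crop(im,225,170,305,255,8,'tr'); crop(im,540,310,640,420,5,'rb')"
```

```text
(no output)
```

View pics/tr.png

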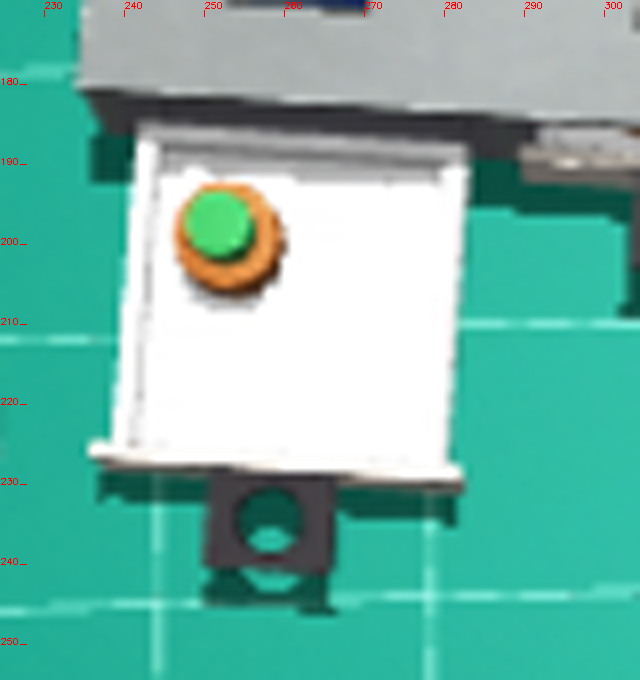

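View pics/rb.png

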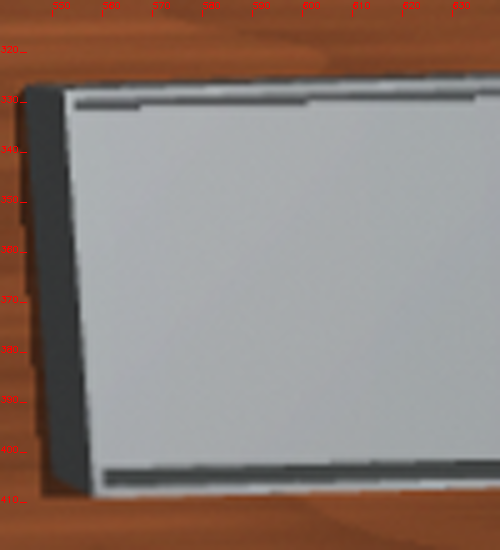

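```bash
python3 -c "
from h import *
np.set_printoptions(precision=4,suppress=True)
C=lambda x,y:(x/8+225-.5,y/8+170-.5)
g=pz('top',[C(220,224)],.064)[0]; print('green top',g)
print('hole',pz('top',[C(269,520)],.045))
# tray inner corners at floor z .016/ rim .036
im=cv2.imread('pics/scene_s2.png'); crop(im,390,220,430,260,15,'gs')
mv(g[0]+.002,g[1],.15,-5.4)
print(proj('scene',[[g[0],g[1],.064]]))
"
```

```text
green top [0.6475 0.1661 0.064 ]
hole [[0.5439 0.1528 0.045 ]]
t 14.28 pos [0.4306 0.3333 0.1867] yaw 2.19 tilt 0.16 grip 0.0437 F [-0.2  0.1 -1. ] | shift [21.24 17.54  3.63] turn [0.07 0.14 7.59]
[[405.6988 235.0942]]
```

View pics/gs.png

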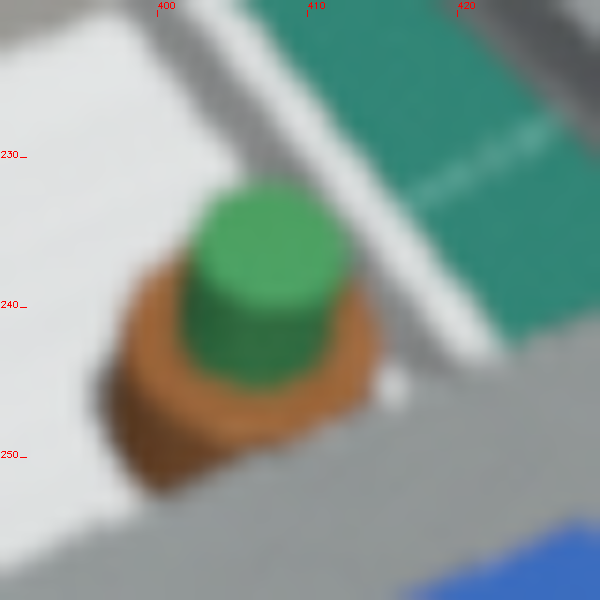

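drive_tool(targets=[2,1.6,0,0,0,1,6,4.8,0,0,0,3,10,8,1,0,0,5,14,11.5,2,0,0,7,18,14.8,3,0,0,7.6,20.5,17,3.6,0,0,7.6,21.4,17.5,3.6,0,0,7.6,21.4,17.5,3.6,0,0,7.6,21.4,17.5,3.6,0,0,7.6,21.4,17.5,3.6,0,0,7.6], grip=0)

```text
time: 15.12
position: [0.6505, 0.1668, 0.1492]
tool_rot: [0.999, -0.048, -0.003, 0.0]
ft_force: [-0.9, -0.5, -0.1]
grip_width: 0.0432
```

```bash
python3 -c "
from h import *
mv(.650,.167,.046,-5.4)"
```

```text
t 15.12 pos [0.6505 0.1668 0.1492] yaw -5.47 tilt 0.32 grip 0.0432 F [-0.9 -0.5 -0.1] | shift [ 1.000e-02 -3.000e-02  1.032e+01] turn [ 0.03  0.32 -0.07]
```

drive_tool(targets=[0,0,2.5,0,0,0,0,0,5.5,0,0,0,0,0,8.2,0,0,0,0,0,9.6,0,0,0,0,0,10.2,0,0,0,0,0,10.3,0,0,0,0,0,10.3,0,0,0])

```text
time: 15.7
position: [0.6524, 0.1678, 0.0495]
tool_rot: [0.999, -0.047, 0.0, -0.0]
ft_force: [0.2, -0.5, 1.0]
grip_width: 0.0435
```

drive_tool(targets=[0,0,0,0,0,0,0,0,0,0,0,0,0,0,0,0,0,0,0,0,0,0,0,0,0,0,0,0,0,0,0,0,0,0,0,0,0,0,0,0,0,0], grip=1, squeeze=25)

```text
time: 16.28
position: [0.6529, 0.1672, 0.0498]
tool_rot: [0.999, -0.047, 0.001, -0.0]
ft_force: [-0.8, -0.1, 4.8]
grip_width: 0.0233
```

drive_tool(targets=[0,0,-1,0,0,0,0,0,-3,0,0,0,0,0,-6,0,0,0,0,0,-8,0,0,0,0,0,-8,0,0,0,0,0,-8,0,0,0])

```text
time: 16.78
position: [0.6529, 0.1671, 0.1302]
tool_rot: [0.999, -0.047, 0.001, -0.0]
ft_force: [-0.8, -0.4, -1.4]
grip_width: 0.0228
```

```bash
python3 -c "
from h import *
mv(.617,.300,.126,-.7)
im,_=snap('scene','k1'); crop(im,340,150,480,280,5,'k1')"
```

```text
t 16.78 pos [0.6529 0.1671 0.1302] yaw -5.41 tilt 0.14 grip 0.0228 F [-0.8 -0.4 -1.4] | shift [ -4.82 -12.9    0.41] turn [-0.01 -0.14 -4.71]
```

View pics/k1.png

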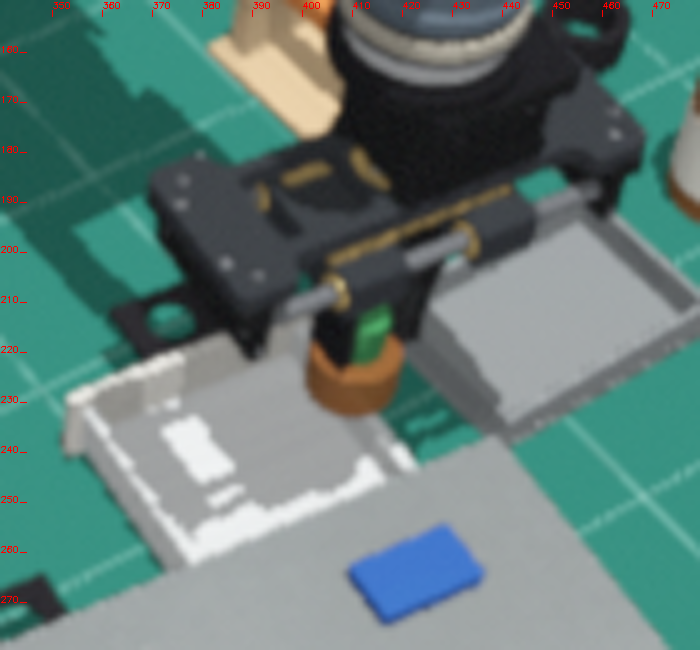

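drive_tool(targets=[-0.5,-1.3,0,0,0,-1,-1.5,-4,0,0,0,-2,-3,-8,0,0,0,-4,-4.2,-11.3,0.4,0,0,-4.7,-4.8,-12.9,0.4,0,0,-4.7,-4.8,-12.9,0.4,0,0,-4.7,-4.8,-12.9,0.4,0,0,-4.7,-4.8,-12.9,0.4,0,0,-4.7])

```text
time: 17.5
position: [0.6157, 0.2998, 0.1234]
tool_rot: [1.0, -0.006, -0.001, 0.001]
ft_force: [0.2, 0.0, -1.1]
grip_width: 0.0228
```

```bash
python3 -c "
from h import *
mv(.617,.300,.039,-.7)"
```

```text
t 17.50 pos [0.6157 0.2998 0.1234] yaw -0.67 tilt 0.15 grip 0.0228 F [ 0.2  0.  -1.1] | shift [ 0.15 -0.03  8.44] turn [0.07 0.13 0.03]
```

drive_tool(targets=[0.1,0,2,0,0,0,0.1,0,4.5,0,0,0,0.1,0,6.6,0,0,0,0.1,0,7.8,0,0,0,0.1,0,8.4,0,0,0,0.1,0,8.6,0,0,0,0.1,0,8.6,0,0,0,0.1,0,8.6,0,0,0])

```text
time: 18.17
position: [0.6187, 0.3, 0.0399]
tool_rot: [1.0, -0.006, 0.001, -0.0]
ft_force: [-0.3, -0.5, -0.7]
grip_width: 0.0231
```

```bash
python3 -c "
from h import *
mv(.617,.300,.0378,-.7)"
```

```text
t 18.17 pos [0.6187 0.3    0.0399] yaw -0.73 tilt 0.14 grip 0.0231 F [-0.3 -0.5 -0.7] | shift [-0.17  0.    0.21] turn [-0.04 -0.13 -0.03]
```

Lowering the last 2 mm, releasing and lifting.

drive_tool(targets=[0,0,0.2,0,0,0,0,0,0.2,0,0,0,0,0,0.2,0,0,0])

```text
time: 18.42
position: [0.6186, 0.3003, 0.0379]
tool_rot: [1.0, -0.006, 0.001, -0.0]
ft_force: [0.7, -0.4, 1.9]
grip_width: 0.0229
```

drive_tool(targets=[0,0,0,0,0,0,0,0,0,0,0,0,0,0,0,0,0,0,0,0,0,0,0,0,0,0,0,0,0,0,0,0,0,0,0,0], grip=0)

```text
time: 18.92
position: [0.6175, 0.3, 0.0367]
tool_rot: [1.0, -0.006, -0.0, 0.0]
ft_force: [0.5, -0.1, 0.5]
grip_width: 0.0427
```

drive_tool(targets=[0,0,-2,0,0,0,0,0,-5,0,0,0,0,0,-9,0,0,0,0,0,-13,0,0,0,0,0,-16,0,0,0,0,0,-16,0,0,0])

```text
time: 19.42
position: [0.6222, 0.3016, 0.2055]
tool_rot: [1.0, -0.006, 0.008, -0.002]
ft_force: [1.5, 0.0, 0.9]
grip_width: 0.0435
```

```bash
python3 -c "
from h import *
mv(.46,-.15,.2,-0)
im,_=snap('scene','k2'); crop(im,340,150,500,290,5,'k2')
im,_=snap('top','k2'); crop(im,395,190,475,285,6,'k2t')"
```

```text
t 19.42 pos [0.6222 0.3016 0.2055] yaw -0.70 tilt 0.91 grip 0.0435 F [1.5 0.  0.9] | shift [-15.68  45.35   0.1 ] turn [-0.27 -0.86 -0.7 ]
```

View pics/k2.png

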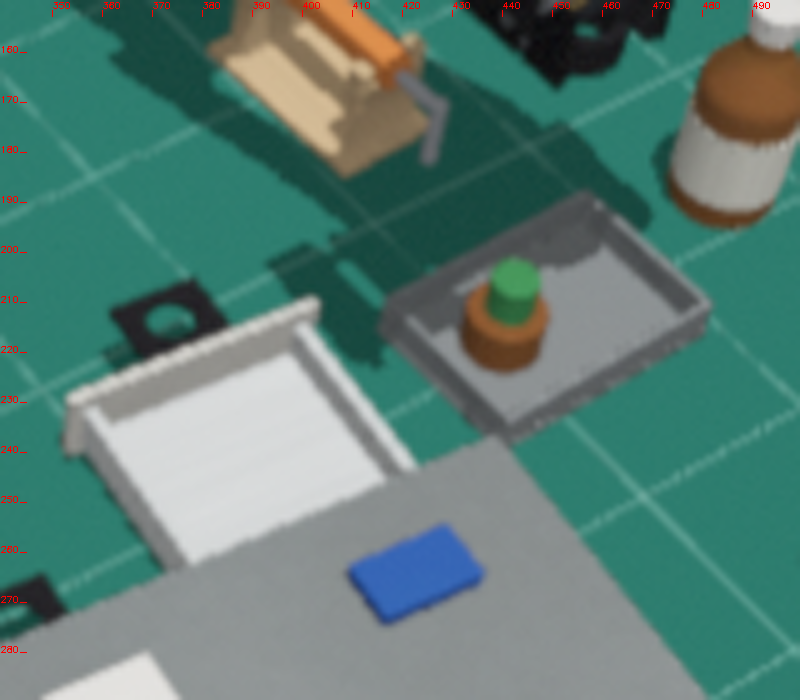

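View pics/k2t.png

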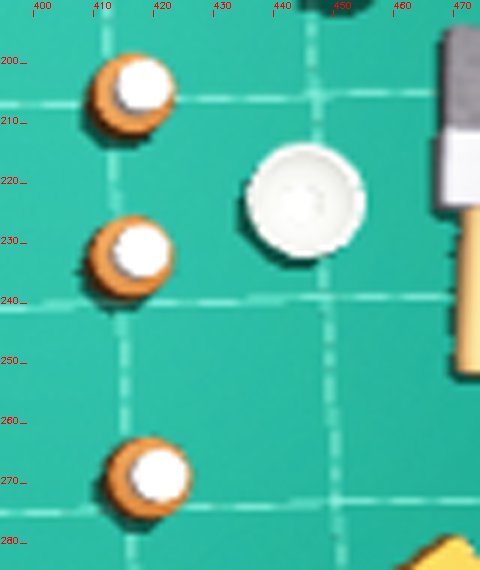

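drive_tool(targets=[0.0,3,0,0,0,0,0.1,7,0,0,0,0,0.2,11,0,0,0,0,0.2,15,0,0,0,0,0.2,19,0,0,0,0,0.3,23,0,0,0,0,0.3,27,0,0,0,0,0.4,31,0,0,0,0,0.4,35,0,0,0,0,0.5,39,0,0,0,0,0.6,43,0,0,0,0,0.6,47,0,0,0,0])

```text
time: 20.52
position: [0.6161, -0.1714, 0.1943]
tool_rot: [1.0, -0.006, -0.002, -0.001]
ft_force: [0.2, 0.6, 0.0]
grip_width: 0.0436
```

drive_tool(targets=[0,4,1,0,0,0.7,0,8,3,0,0,0.7,0,11,5,0,0,0.7,0,13,5,0,0,0.7,0,13.8,5,0,0,0.7,0,13.8,5,0,0,0.7,0,13.8,5,0,0,0.7])

```text
time: 21.1
position: [0.6164, -0.3069, 0.1473]
tool_rot: [1.0, -0.012, 0.0, -0.0]
ft_force: [-0.0, 1.4, 1.1]
grip_width: 0.0435
```

```bash
python3 -c "
from h import *
mv(.6207,-.3064,.032,0)
im,_=snap('scene','m1'); crop(im,140,240,240,360,5,'m1')"
```

```text
t 21.10 pos [ 0.6164 -0.3069  0.1473] yaw -1.40 tilt 0.06 grip 0.0435 F [-0.   1.4  1.1] | shift [ 0.43 -0.04 11.53] turn [-0.06 -0.02 -1.4 ]
```

View pics/m1.png

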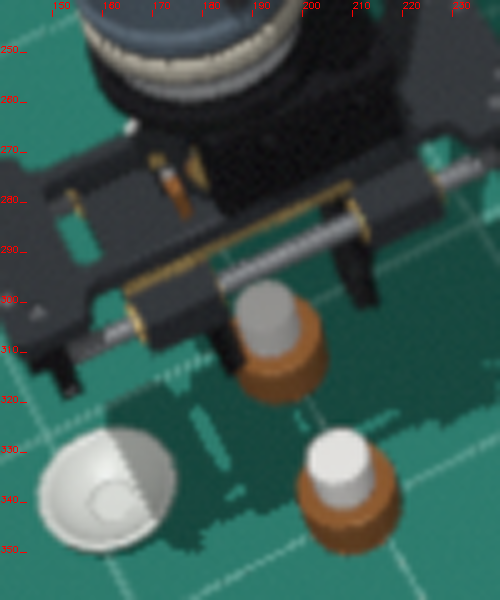

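drive_tool(targets=[0.4,0,3,0,0,-1.4,0.4,0,6.5,0,0,-1.4,0.4,0,9.5,0,0,-1.4,0.4,0,11,0,0,-1.4,0.4,0,11.6,0,0,-1.4,0.4,0,11.6,0,0,-1.4,0.4,0,11.6,0,0,-1.4])

```text
time: 21.73
position: [0.6214, -0.308, 0.0324]
tool_rot: [1.0, 0.0, 0.001, 0.001]
ft_force: [0.8, -0.6, 0.7]
grip_width: 0.0436
```

drive_tool(targets=[0,0,0,0,0,0,0,0,0,0,0,0,0,0,0,0,0,0,0,0,0,0,0,0,0,0,0,0,0,0,0,0,0,0,0,0,0,0,0,0,0,0], grip=1, squeeze=25)

```text
time: 22.32
position: [0.6205, -0.3083, 0.032]
tool_rot: [1.0, -0.0, 0.001, 0.0]
ft_force: [-1.0, 1.5, 5.3]
grip_width: 0.0231
```

drive_tool(targets=[0,0,-1,0,0,0,0,0,-4,0,0,0,0,0,-7,0,0,0,0,0,-10,0,0,0,0,0,-11,0,0,0,0,0,-11,0,0,0])

```text
time: 22.82
position: [0.622, -0.3096, 0.1446]
tool_rot: [1.0, -0.0, 0.003, 0.002]
ft_force: [0.6, -0.3, -1.7]
grip_width: 0.023
```

```bash
python3 -c "
from h import *
mv(.654,.170,.15,-5.4)"
```

```text
t 22.82 pos [ 0.622  -0.3096  0.1446] yaw -0.01 tilt 0.43 grip 0.0230 F [ 0.6 -0.3 -1.7] | shift [  3.2  -47.96  -0.74] turn [ 0.24 -0.36  5.39]
```

drive_tool(targets=[0.1,-2,0,0,0,0,0.4,-5.5,0,0,0,1,0.7,-9.5,0,0,0,1.5,1,-13.5,0,0,0,2,1.2,-17.5,0,0,0,2.5,1.5,-21.5,0,0,0,3,1.7,-25.5,0,0,0,3.5,2,-29.5,0,0,0,4,2.2,-33.5,0,0,0,4.5,2.5,-37.5,0,0,0,5,2.8,-41.5,0,0,0,5.4,3,-45,0,0,0,5.4])

```text
time: 23.82
position: [0.6475, 0.1452, 0.1378]
tool_rot: [0.999, -0.047, -0.003, -0.0]
ft_force: [0.4, 0.1, -0.6]
grip_width: 0.0234
```

drive_tool(targets=[0.2,-2,0,0,0,0,0.3,-3,0,0,0,0,0.3,-3,0,0,0,0,0.3,-3,0,0,0,0,0.3,-3,0,0,0,0])

```text
time: 24.23
position: [0.6552, 0.1698, 0.1398]
tool_rot: [0.999, -0.048, -0.001, 0.001]
ft_force: [0.0, 0.1, -0.4]
grip_width: 0.0231
```

```bash
python3 -c "
from h import *
mv(.654,.170,.049,-5.4)"
```

```text
t 24.23 pos [0.6552 0.1698 0.1398] yaw -5.49 tilt 0.14 grip 0.0231 F [ 0.   0.1 -0.4] | shift [-0.1  -0.02  9.08] turn [ 0.07  0.13 -0.09]
```

drive_tool(targets=[-0.1,0,2.5,0,0,0,-0.1,0,5,0,0,0,-0.1,0,7,0,0,0,-0.1,0,8.3,0,0,0,-0.1,0,8.9,0,0,0,-0.1,0,9,0,0,0,-0.1,0,9,0,0,0,-0.1,0,9,0,0,0])

```text
time: 24.9
position: [0.6562, 0.1713, 0.0521]
tool_rot: [0.999, -0.047, 0.001, -0.0]
ft_force: [-1.0, 0.8, -1.4]
grip_width: 0.0232
```

```bash
python3 -c "
from h import *
mv(.654,.170,.048,-5.4)"
```

```text
t 24.90 pos [0.6562 0.1713 0.0521] yaw -5.44 tilt 0.15 grip 0.0232 F [-1.   0.8 -1.4] | shift [-0.21  0.15  0.41] turn [-0.03 -0.14 -0.04]
```

drive_tool(targets=[-0.2,0.1,0.2,0,0,0,-0.2,0.1,0.4,0,0,0,-0.2,0.1,0.4,0,0,0,-0.2,0.1,0.4,0,0,0])

```text
time: 25.23
position: [0.6534, 0.1708, 0.0479]
tool_rot: [0.999, -0.047, 0.001, -0.0]
ft_force: [-0.7, -0.3, 3.6]
grip_width: 0.0234
```

drive_tool(targets=[0,0,0,0,0,0,0,0,0,0,0,0,0,0,0,0,0,0,0,0,0,0,0,0,0,0,0,0], grip=0.15)

```text
$.targets: bad value
```

drive_tool(targets=[0,0,-2,0,0,0,0,0,-5,0,0,0,0,0,-8,0,0,0,0,0,-10,0,0,0,0,0,-10,0,0,0], grip=0)

```text
time: 25.65
position: [0.6566, 0.1713, 0.1526]
tool_rot: [0.999, -0.047, 0.006, -0.001]
ft_force: [1.8, -0.6, 1.0]
grip_width: 0.0421
```

```bash
python3 -c "
from h import *
mv(.541,-.301,.15,0)
im,_=snap('scene','n1'); crop(im,340,190,440,280,6,'n1')"
```

```text
t 25.65 pos [0.6566 0.1713 0.1526] yaw -5.39 tilt 0.64 grip 0.0421 F [ 1.8 -0.6  1. ] | shift [-7.07 48.11  0.08] turn [-0.09 -0.63 -5.39]
```

View pics/n1.png

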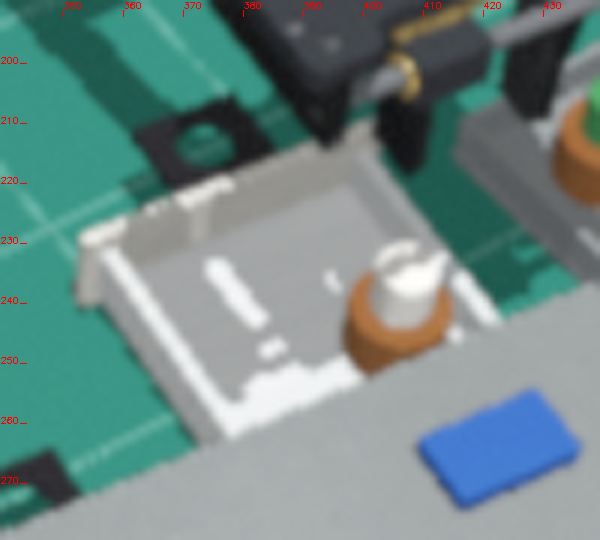

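My release call was malformed and refused, so the jaws opened during the lift. Pot 1 still stands upright in the tray, cap at scene (406,237). On to pot 2.

drive_tool(targets=[-0.3,3,0,0,0,0,-0.9,7,0,0,0,-1,-1.5,11,0,0,0,-1.5,-2.1,15,0,0,0,-2,-2.8,19,0,0,0,-2.5,-3.4,23,0,0,0,-3,-4,27,0,0,0,-3.5,-4.5,31,0,0,0,-4,-5.1,35,0,0,0,-4.5,-5.8,39,0,0,0,-5,-6.4,43,0,0,0,-5.4,-6.9,46.5,0,0,0,-5.4])

```text
time: 26.7
position: [0.5384, -0.2874, 0.1451]
tool_rot: [1.0, -0.0, -0.001, -0.001]
ft_force: [1.1, 0.4, -0.3]
grip_width: 0.0434
```

drive_tool(targets=[0,1.2,0,0,0,0,0,1.6,0,0,0,0,0,1.6,0,0,0,0,0,1.6,0,0,0,0])

```text
time: 27.03
position: [0.54, -0.2998, 0.1458]
tool_rot: [1.0, 0.0, -0.001, -0.001]
ft_force: [-0.9, 1.0, 0.1]
grip_width: 0.0434
```

```bash
python3 -c "
from h import *
mv(.541,-.301,.030,0)
im,_=snap('scene','m2'); crop(im,140,240,240,360,5,'m2')
im,_=snap('top','m2'); crop(im,395,190,475,285,6,'m2t')"
```

```text
t 27.03 pos [ 0.54   -0.2998  0.1458] yaw 0.03 tilt 0.17 grip 0.0434 F [-0.9  1.   0.1] | shift [ 0.12  0.14 11.58] turn [-0.13  0.1   0.03]
```

View pics/m2.png

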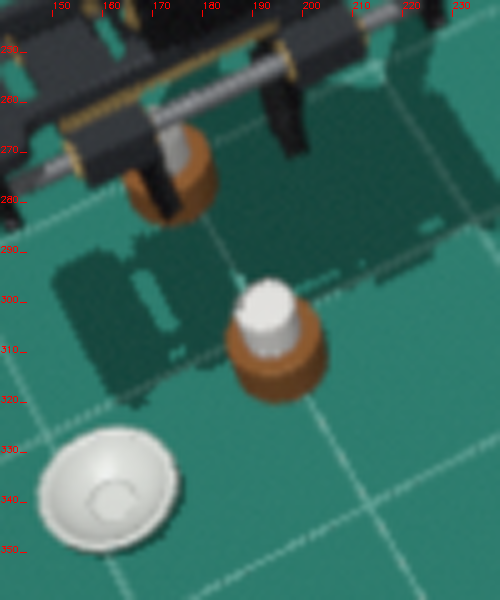

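View pics/m2t.png

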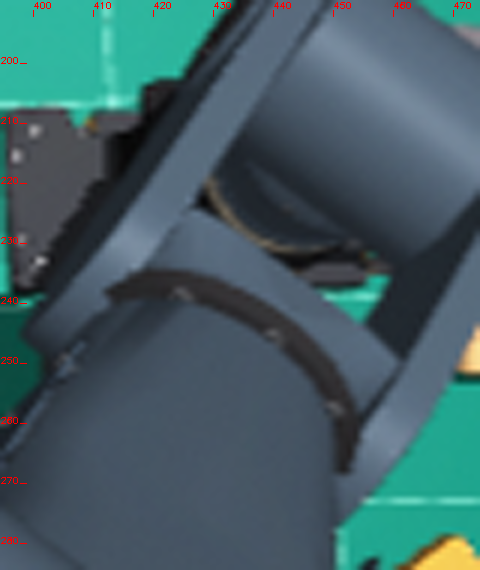

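drive_tool(targets=[0.1,0.1,3,0,0,0,0.1,0.1,6.5,0,0,0,0.1,0.1,9.5,0,0,0,0.1,0.1,11,0,0,0,0.1,0.1,11.5,0,0,0,0.1,0.1,11.5,0,0,0,0.1,0.1,11.5,0,0,0])

```text
time: 27.72
position: [0.5422, -0.302, 0.0325]
tool_rot: [1.0, 0.001, 0.0, 0.0]
ft_force: [0.1, 0.0, 0.5]
grip_width: 0.0432
```

drive_tool(targets=[0,0,0,0,0,0,0,0,0,0,0,0,0,0,0,0,0,0,0,0,0,0,0,0,0,0,0,0,0,0,0,0,0,0,0,0,0,0,0,0,0,0], grip=1, squeeze=25)

```text
time: 28.3
position: [0.5418, -0.303, 0.0327]
tool_rot: [1.0, -0.0, 0.001, 0.0]
ft_force: [0.4, 0.8, 6.5]
grip_width: 0.0233
```

drive_tool(targets=[0,0,-1,0,0,0,0,0,-4,0,0,0,0,0,-7,0,0,0,0,0,-10,0,0,0,0,0,-11,0,0,0,0,0,-11,0,0,0])

```text
time: 28.8
position: [0.5431, -0.3041, 0.1453]
tool_rot: [1.0, -0.0, 0.003, 0.002]
ft_force: [-0.1, -0.2, -0.6]
grip_width: 0.0227
```

```bash
python3 -c "
from h import *
mv(.649,.116,.15,-5.4)"
```

```text
t 28.80 pos [ 0.5431 -0.3041  0.1453] yaw -0.01 tilt 0.41 grip 0.0227 F [-0.1 -0.2 -0.6] | shift [ 10.59 -42.01  -0.61] turn [ 0.25 -0.32  5.39]
```

drive_tool(targets=[0.5,-2,0,0,0,0,1.4,-5.5,0,0,0,1,2.4,-9.5,0,0,0,1.5,3.4,-13.5,0,0,0,2,4.4,-17.5,0,0,0,2.5,5.4,-21.5,0,0,0,3,6.4,-25.5,0,0,0,3.5,7.4,-29.5,0,0,0,4,8.4,-33.5,0,0,0,4.5,9.4,-37.5,0,0,0,5,10.2,-40.5,0,0,0,5.4,10.5,-41.8,0,0,0,5.4])

```text
time: 29.8
position: [0.6456, 0.1199, 0.1395]
tool_rot: [0.999, -0.045, -0.001, -0.001]
ft_force: [-0.1, -0.7, -0.6]
grip_width: 0.0232
```

drive_tool(targets=[0,0,0,0,0,0,0,0,0,0,0,0,0,0,0,0,0,0])

```text
time: 30.05
position: [0.6454, 0.1137, 0.1407]
tool_rot: [0.999, -0.048, -0.001, 0.0]
ft_force: [0.3, 0.7, -1.5]
grip_width: 0.0231
```

```bash
python3 -c "
from h import *
mv(.649,.116,.050,-5.4)"
```

```text
t 30.05 pos [0.6454 0.1137 0.1407] yaw -5.47 tilt 0.16 grip 0.0231 F [ 0.3  0.7 -1.5] | shift [ 0.36 -0.28  9.07] turn [ 0.06  0.15 -0.07]
```

drive_tool(targets=[0.2,-0.2,2.5,0,0,0,0.2,-0.2,5,0,0,0,0.2,-0.2,7,0,0,0,0.2,-0.2,8.3,0,0,0,0.2,-0.2,8.9,0,0,0,0.2,-0.2,9,0,0,0,0.2,-0.2,9,0,0,0,0.2,-0.2,9,0,0,0])

```text
time: 30.72
position: [0.6497, 0.1167, 0.0531]
tool_rot: [0.999, -0.047, 0.001, -0.0]
ft_force: [-0.5, -0.6, -0.2]
grip_width: 0.0228
```

```bash
python3 -c "
from h import *
mv(.649,.116,.0485,-5.4)"
```

```text
t 30.72 pos [0.6497 0.1167 0.0531] yaw -5.44 tilt 0.14 grip 0.0228 F [-0.5 -0.6 -0.2] | shift [-0.06  0.08  0.46] turn [-0.01 -0.14 -0.04]
```

drive_tool(targets=[-0.1,0,0.2,0,0,0,-0.1,0,0.4,0,0,0,-0.1,0,0.45,0,0,0,-0.1,0,0.45,0,0,0])

```text
time: 31.05
position: [0.6484, 0.1174, 0.0488]
tool_rot: [0.999, -0.047, 0.001, -0.0]
ft_force: [-1.2, 1.0, 3.6]
grip_width: 0.0232
```

drive_tool(targets=[0,0,0,0,0,0,0,0,0,0,0,0,0,0,0,0,0,0,0,0,0,0,0,0,0,0,0,0,0,0], grip=0.15)

```text
time: 31.47
position: [0.6474, 0.1172, 0.047]
tool_rot: [0.999, -0.047, -0.0, 0.0]
ft_force: [-0.1, 0.1, -0.6]
grip_width: 0.0364
```

drive_tool(targets=[0,0,-2,0,0,0,0,0,-5,0,0,0,0,0,-8,0,0,0,0,0,-10,0,0,0,0,0,-10,0,0,0])

```text
time: 31.88
position: [0.6511, 0.1173, 0.1526]
tool_rot: [0.999, -0.047, 0.005, -0.0]
ft_force: [1.0, -0.3, 0.6]
grip_width: 0.0368
```

```bash
python3 -c "
from h import *
mv(.435,-.305,.15,0)
im,_=snap('scene','n2'); crop(im,340,190,440,280,6,'n2');crop(im,140,240,240,360,4,'n2p')
im,_=snap('top','n2'); crop(im,395,190,475,285,6,'n2t')"
```

```text
t 31.88 pos [0.6511 0.1173 0.1526] yaw -5.40 tilt 0.58 grip 0.0368 F [ 1.  -0.3  0.6] | shift [-1.754e+01  4.408e+01  3.000e-02] turn [-0.03 -0.58 -5.4 ]
```

View pics/n2.png

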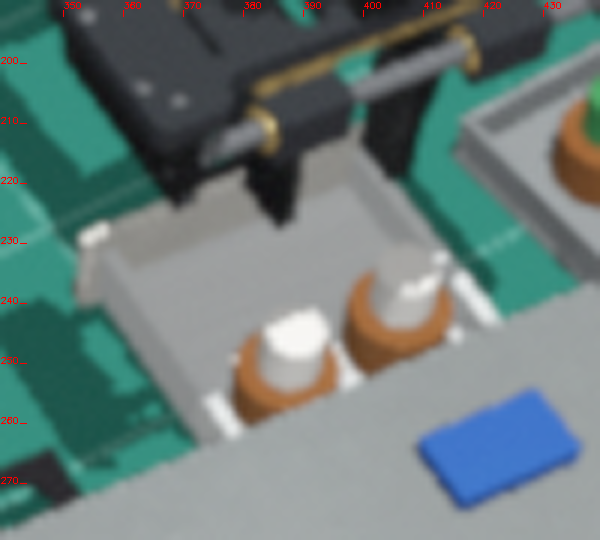

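View pics/n2t.png

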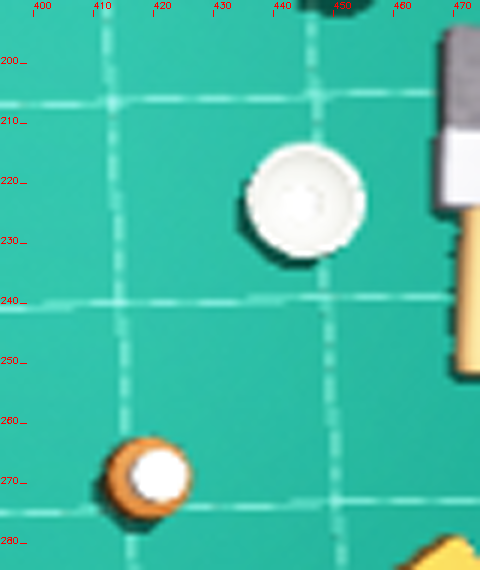

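drive_tool(targets=[-0.9,2.4,0,0,0,0,-2.4,6,0,0,0,-1,-3.9,9.8,0,0,0,-1.5,-5.4,13.6,0,0,0,-6,-6.9,17.4,0,0,0,-6,-8.4,21.2,0,0,0,-6,-9.9,25,0,0,0,-6,-11.4,28.8,0,0,0,-6,-12.9,32.6,0,0,0,-5.4,-14.4,36.4,0,0,0,-5.4,-15.9,40,0,0,0,-5.4,-17.2,43.2,0,0,0,-5.4], grip=0)

```text
time: 32.98
position: [0.4332, -0.2977, 0.1456]
tool_rot: [1.0, -0.001, -0.001, -0.001]
ft_force: [1.3, -0.3, -0.8]
grip_width: 0.0434
```

drive_tool(targets=[-0.3,0.7,0,0,0,0,-0.3,0.7,0,0,0,0,-0.3,0.7,0,0,0,0,-0.3,0.7,0,0,0,0])

```text
time: 33.32
position: [0.4325, -0.3017, 0.1464]
tool_rot: [1.0, 0.0, -0.001, -0.001]
ft_force: [0.3, 0.2, 0.1]
grip_width: 0.0434
```

```bash
python3 -c "
from h import *
mv(.435,-.305,.031,0)
im,_=snap('scene','m3'); crop(im,140,220,240,340,5,'m3')"
```

```text
t 33.32 pos [ 0.4325 -0.3017  0.1464] yaw 0.05 tilt 0.17 grip 0.0434 F [0.3 0.2 0.1] | shift [ 0.27  0.36 11.54] turn [-0.14  0.09  0.05]
```

View pics/m3.png

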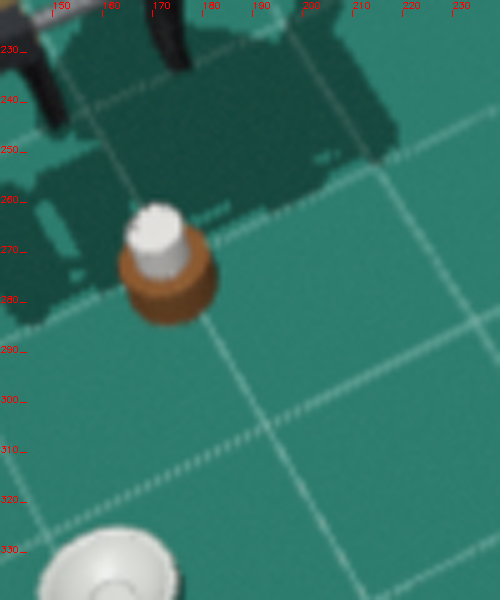

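drive_tool(targets=[0.2,0.3,3,0,0,0,0.2,0.3,6.5,0,0,0,0.2,0.3,9.5,0,0,0,0.2,0.3,11,0,0,0,0.2,0.3,11.5,0,0,0,0.2,0.3,11.5,0,0,0,0.2,0.3,11.5,0,0,0])

```text
time: 33.95
position: [0.4355, -0.3061, 0.0328]
tool_rot: [1.0, 0.001, 0.0, 0.0]
ft_force: [0.6, 0.3, 0.7]
grip_width: 0.0433
```

drive_tool(targets=[0,0,0,0,0,0,0,0,0,0,0,0,0,0,0,0,0,0,0,0,0,0,0,0,0,0,0,0,0,0,0,0,0,0,0,0,0,0,0,0,0,0], grip=1, squeeze=25)

```text
time: 34.53
position: [0.4349, -0.3069, 0.0331]
tool_rot: [1.0, -0.0, 0.0, 0.0]
ft_force: [0.5, 1.4, 6.3]
grip_width: 0.0229
```

drive_tool(targets=[0,0,-1,0,0,0,0,0,-4,0,0,0,0,0,-7,0,0,0,0,0,-10,0,0,0,0,0,-11,0,0,0,0,0,-11,0,0,0])

```text
time: 35.03
position: [0.436, -0.3082, 0.1453]
tool_rot: [1.0, -0.0, 0.002, 0.003]
ft_force: [-0.4, -0.8, -1.8]
grip_width: 0.0233
```

```bash
python3 -c "
from h import *
mv(.5997,.148,.145,-5.4)"
```

```text
t 35.03 pos [ 0.436  -0.3082  0.1453] yaw -0.01 tilt 0.39 grip 0.0233 F [-0.4 -0.8 -1.8] | shift [ 16.36 -45.62  -0.13] turn [ 0.28 -0.28  5.39]
```

drive_tool(targets=[0.7,-2,0,0,0,0,2,-5.6,0,0,0,1,3.4,-9.4,0,0,0,1.5,4.8,-13.3,0,0,0,2,6.2,-17.2,0,0,0,2.5,7.6,-21.1,0,0,0,3,9,-25,0,0,0,3.5,10.4,-28.9,0,0,0,4,11.8,-32.8,0,0,0,4.5,13.2,-36.7,0,0,0,5,14.6,-40.5,0,0,0,5.4,15.9,-44,0,0,0,5.4])

```text
time: 36.03
position: [0.5927, 0.1357, 0.1401]
tool_rot: [0.999, -0.047, -0.002, 0.0]
ft_force: [1.3, -0.5, -1.1]
grip_width: 0.023
```

drive_tool(targets=[0.6,-1.4,0,0,0,0,0.7,-1.7,0,0,0,0,0.7,-1.7,0,0,0,0,0.7,-1.7,0,0,0,0])

```text
time: 36.37
position: [0.6008, 0.1488, 0.1407]
tool_rot: [0.999, -0.047, -0.002, 0.001]
ft_force: [0.6, -0.6, -1.0]
grip_width: 0.0233
```

```bash
python3 -c "
from h import *
mv(.5997,.148,.052,-5.4)"
```

```text
t 36.37 pos [0.6008 0.1488 0.1407] yaw -5.41 tilt 0.22 grip 0.0233 F [ 0.6 -0.6 -1. ] | shift [-0.07  0.08  8.87] turn [ 0.07  0.21 -0.01]
```

drive_tool(targets=[-0.2,0.2,2.5,0,0,0,-0.2,0.2,5,0,0,0,-0.2,0.2,7,0,0,0,-0.2,0.2,8.3,0,0,0,-0.2,0.2,8.9,0,0,0,-0.2,0.2,9,0,0,0,-0.2,0.2,9,0,0,0,-0.2,0.2,9,0,0,0])

```text
time: 37.03
position: [0.6011, 0.1475, 0.0534]
tool_rot: [0.999, -0.047, 0.001, -0.0]
ft_force: [0.1, 0.0, -1.1]
grip_width: 0.0232
```

```bash
python3 -c "
from h import *
mv(.5997,.148,.049,-5.4)"
```

```text
t 37.03 pos [0.6011 0.1475 0.0534] yaw -5.43 tilt 0.13 grip 0.0232 F [ 0.1  0.  -1.1] | shift [-0.14 -0.03  0.44] turn [-0.02 -0.13 -0.03]
```

drive_tool(targets=[-0.1,0,0.2,0,0,0,-0.1,0,0.4,0,0,0,-0.1,0,0.45,0,0,0,-0.1,0,0.45,0,0,0])

```text
time: 37.37
position: [0.5999, 0.1481, 0.0491]
tool_rot: [0.999, -0.047, 0.001, -0.0]
ft_force: [-0.6, 1.0, 4.3]
grip_width: 0.0232
```

drive_tool(targets=[0,0,0,0,0,0,0,0,0,0,0,0,0,0,0,0,0,0,0,0,0,0,0,0,0,0,0,0,0,0], grip=0.15)

```text
time: 37.78
position: [0.5989, 0.1478, 0.0475]
tool_rot: [0.999, -0.047, -0.0, 0.0]
ft_force: [0.5, -0.0, -0.3]
grip_width: 0.0364
```

drive_tool(targets=[0,0,-2,0,0,0,0,0,-5,0,0,0,0,0,-8,0,0,0,0,0,-10,0,0,0,0,0,-10,0,0,0])

```text
time: 38.2
position: [0.6025, 0.1482, 0.1527]
tool_rot: [0.999, -0.047, 0.005, -0.001]
ft_force: [1.1, 0.6, 0.5]
grip_width: 0.037
```

```bash
python3 -c "
from h import *
mv(.46,.161,.15,-5.4)"
```

```text
t 38.20 pos [0.6025 0.1482 0.1527] yaw -5.40 tilt 0.56 grip 0.0370 F [1.1 0.6 0.5] | shift [-14.31   0.07   0.13] turn [-0.09 -0.55 -0.  ]
```

drive_tool(targets=[-3,0,0,0,0,0,-6,0,0,0,0,0,-9,0,0,0,0,0,-12,0,0,0,0,0,-14.2,0,0,0,0,0,-14.2,0,0,0,0,0,-14.2,0,0,0,0,0,-14.2,0,0,0,0,0], grip=1, squeeze=15)

```text
time: 38.87
position: [0.459, 0.1613, 0.1477]
tool_rot: [0.999, -0.047, 0.001, -0.0]
ft_force: [1.1, 0.2, 1.0]
grip_width: 0.0009
```

```bash
python3 -c "
from h import *
mv(.46,.161,.032,-5.4)
im,_=snap('scene','w1'); crop(im,320,170,480,290,5,'w1')
im,_=snap('top','w1')"
```

```text
t 38.87 pos [0.459  0.1613 0.1477] yaw -5.41 tilt 0.09 grip 0.0009 F [1.1 0.2 1. ] | shift [ 0.09  0.02 11.57] turn [-0.01 -0.09 -0.01]
```

View pics/w1.png

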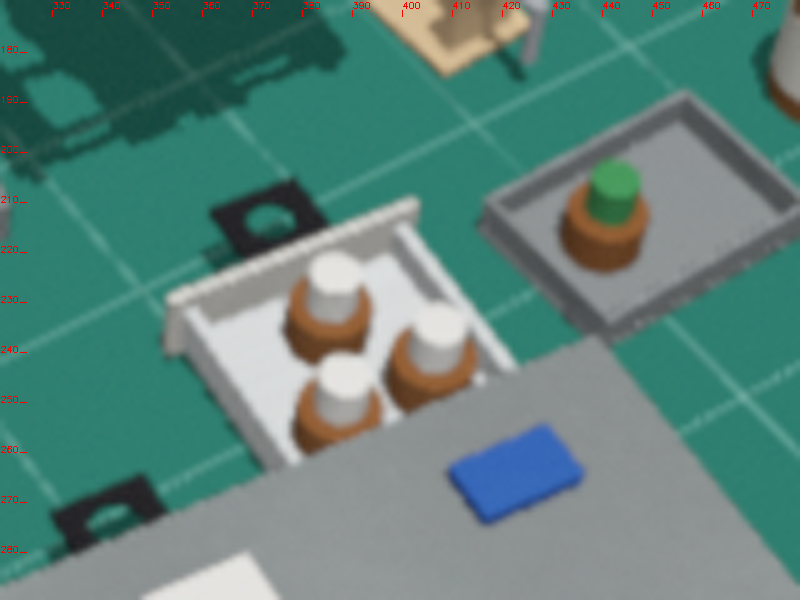

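View pics/top_w1.png

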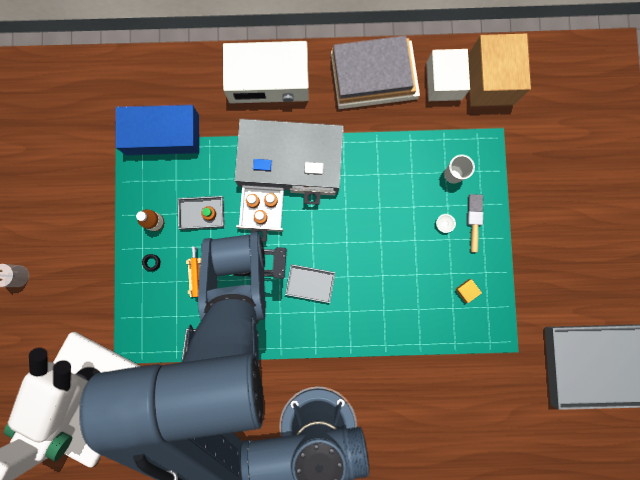

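All three white pots stand upright in the tray and the green one is in the box. Going down in front of the tab with the fingers shut, to push.

drive_tool(targets=[0,0,3,0,0,0,0,0,6.5,0,0,0,0,0,9.5,0,0,0,0,0,11.2,0,0,0,1,0,11.7,0,0,0,2.5,0,11.7,0,0,0,4,0,11.7,0,0,0,4.8,0,11.7,0,0,0,5.1,0,11.7,0,0,0,5.4,0,11.7,0,0,0,5.7,0,11.7,0,0,0,6,0,11.7,0,0,0])

```text
time: 39.97
position: [0.5168, 0.1556, 0.031]
tool_rot: [0.999, -0.047, -0.001, 0.0]
ft_force: [-1.4, -1.0, 0.1]
grip_width: 0.0003
```

drive_tool(targets=[0.4,0,0,0,0,0,0.8,0,0,0,0,0,1.3,0,0,0,0,0,1.9,0,0,0,0,0,2.6,0,0,0,0,0,3.3,0,0,0,0,0,4,0,0,0,0,0,4.7,0,0,0,0,0,5.4,0,0,0,0,0,6,0,0,0,0,0,6.5,0,0,0,0,0,6.9,0,0,0,0,0])

```text
time: 40.97
position: [0.5869, 0.1489, 0.0308]
tool_rot: [0.999, -0.047, 0.0, 0.0]
ft_force: [-1.2, 0.2, 1.2]
grip_width: 0.0007
```

```bash
python3 -c "
from h import *
mv(.637,.144,.032,-5.4)
im,_=snap('scene','w2'); crop(im,320,170,480,290,5,'w2')"
```

```text
t 40.97 pos [0.5869 0.1489 0.0308] yaw -5.42 tilt 0.02 grip 0.0007 F [-1.2  0.2  1.2] | shift [ 5.03  0.02 -0.12] turn [ 0.   -0.02 -0.02]
```

View pics/w2.png

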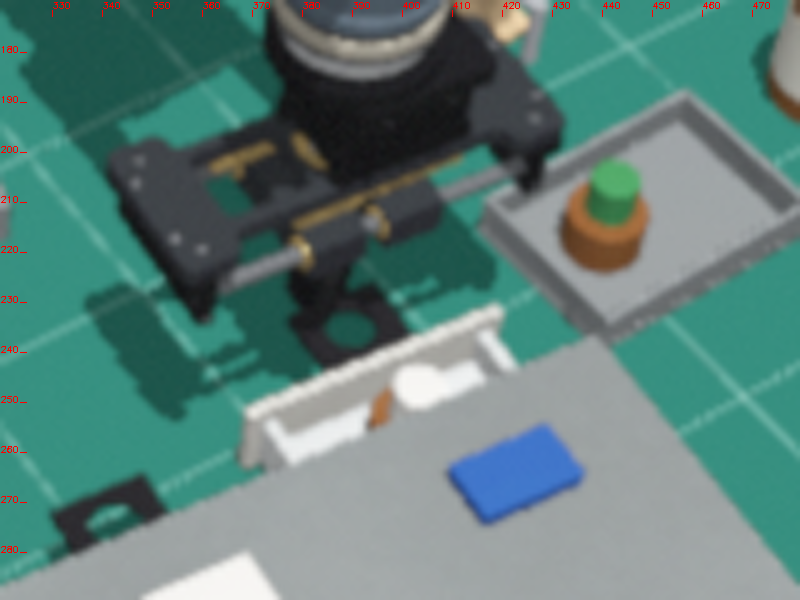

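drive_tool(targets=[0.4,0,0,0,0,0,0.9,0,0,0,0,0,1.5,0,0,0,0,0,2.1,0,0,0,0,0,2.7,0,0,0,0,0,3.2,0,0,0,0,0,3.6,0,0,0,0,0,4,0,0,0,0,0,4.3,0,0,0,0,0,4.5,0,0,0,0,0,4.5,0,0,0,0,0,4.5,0,0,0,0,0])

```text
time: 42.02
position: [0.6318, 0.1448, 0.031]
tool_rot: [0.999, -0.047, 0.001, -0.0]
ft_force: [0.4, -0.2, 0.5]
grip_width: 0.0007
```

```bash
python3 -c "
from h import *
mv(.637,.144,.032,-5.4)
im,_=snap('scene','w3'); crop(im,340,200,460,290,6,'w3')"
```

```text
t 42.02 pos [0.6318 0.1448 0.031 ] yaw -5.41 tilt 0.10 grip 0.0007 F [ 0.4 -0.2  0.5] | shift [ 0.53  0.03 -0.09] turn [-0.01 -0.1  -0.01]
```

View pics/w3.png

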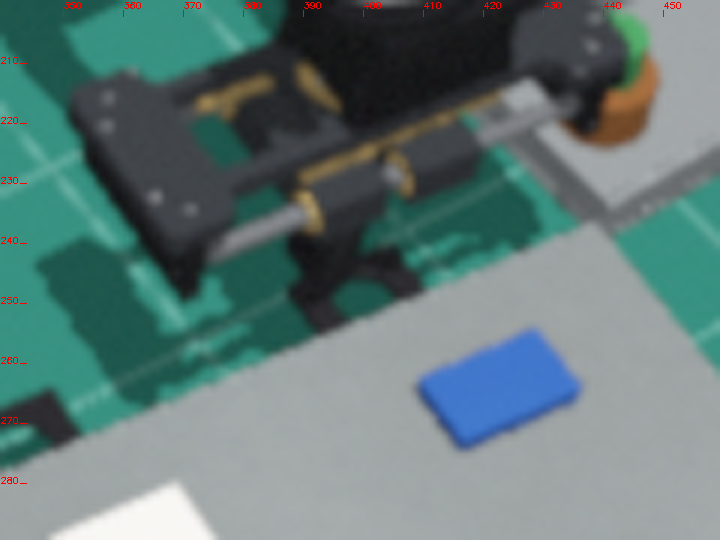

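drive_tool(targets=[0.2,0,0,0,0,0,0.4,0,0,0,0,0,0.5,0,0,0,0,0,0.5,0,0,0,0,0])

```text
time: 42.4
position: [0.6356, 0.1445, 0.0309]
tool_rot: [0.999, -0.047, -0.0, -0.0]
ft_force: [-1.8, 0.3, 2.2]
grip_width: 0.0005
```

drive_tool(targets=[0.2,0,0,0,0,0,0.3,0,0,0,0,0,0.4,0,0,0,0,0,0.4,0,0,0,0,0])

```text
time: 42.73
position: [0.6357, 0.1445, 0.0307]
tool_rot: [0.999, -0.047, -0.005, 0.0]
ft_force: [-8.0, 2.1, 7.1]
grip_width: 0.0006
```

```bash
python3 -c "
from h import *
mv(.637,.144,.032,-5.4)
im,_=snap('scene','w4'); crop(im,340,200,460,290,6,'w4')"
```

```text
t 42.73 pos [0.6357 0.1445 0.0307] yaw -5.40 tilt 0.53 grip 0.0006 F [-8.   2.1  7.1] | shift [ 0.13  0.03 -0.13] turn [0.04 0.53 0.  ]
```

View pics/w4.png

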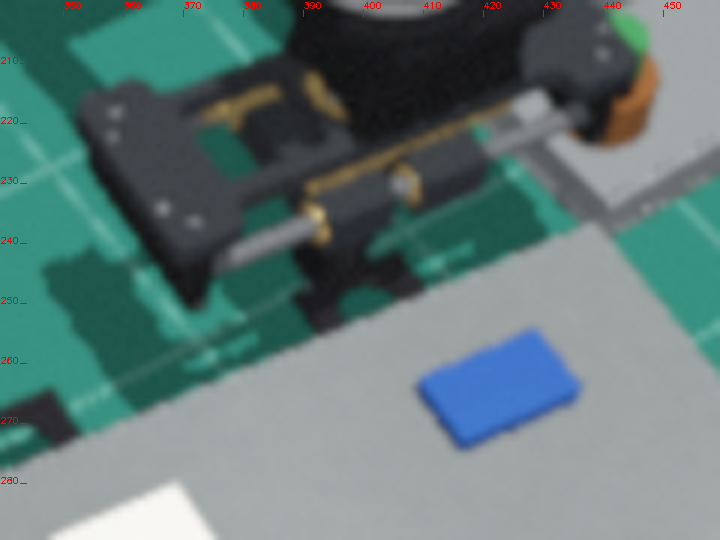

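The tray stopped at x = 0.636 and the force rose to 8 N, so it's home. Backing off and lifting clear.

drive_tool(targets=[-0.5,0,0,0,0,0,-1.5,0,0,0,0,0,-4,0,0,0,0,0,-7.5,0,0,0,0,0,-9,0,-2,0,0,0,-10,0,-6,0,0,0,-11,0,-10,0,0,0,-12,0,-14,0,0,0,-13,15,-16,0,0,0,-13,15,-16,0,0,0,-13,15,-16,0,0,0,-13,15,-16,0,0,0])

```text
time: 43.78
position: [0.4973, 0.0039, 0.1922]
tool_rot: [0.999, -0.047, 0.002, 0.001]
ft_force: [0.0, -0.2, -1.1]
grip_width: 0.0003
```

drive_tool(targets=[0,4,0,0,0,0,0,8,0,0,0,0,0,12,0,0,0,0,0,16,0,0,0,0,0,16,0,0,0,0,0,16,0,0,0,0])

```text
time: 44.28
position: [0.4821, -0.1554, 0.1911]
tool_rot: [0.999, -0.05, 0.001, 0.001]
ft_force: [0.9, 0.2, -1.3]
grip_width: 0.0003
```

```bash
python3 -c "
from h import *
mv(.5,0,.2,0)
im,_=snap('scene','z1'); crop(im,310,100,500,290,4,'z1s')
im,_=snap('top','z1'); crop(im,160,110,360,310,3,'z1t')"
```

```text
t 44.28 pos [ 0.4821 -0.1554  0.1911] yaw -5.69 tilt 0.18 grip 0.0003 F [ 0.9  0.2 -1.3] | shift [  0.24 -15.64  -0.91] turn [ 0.09 -0.16 -5.69]
```

View pics/z1s.png

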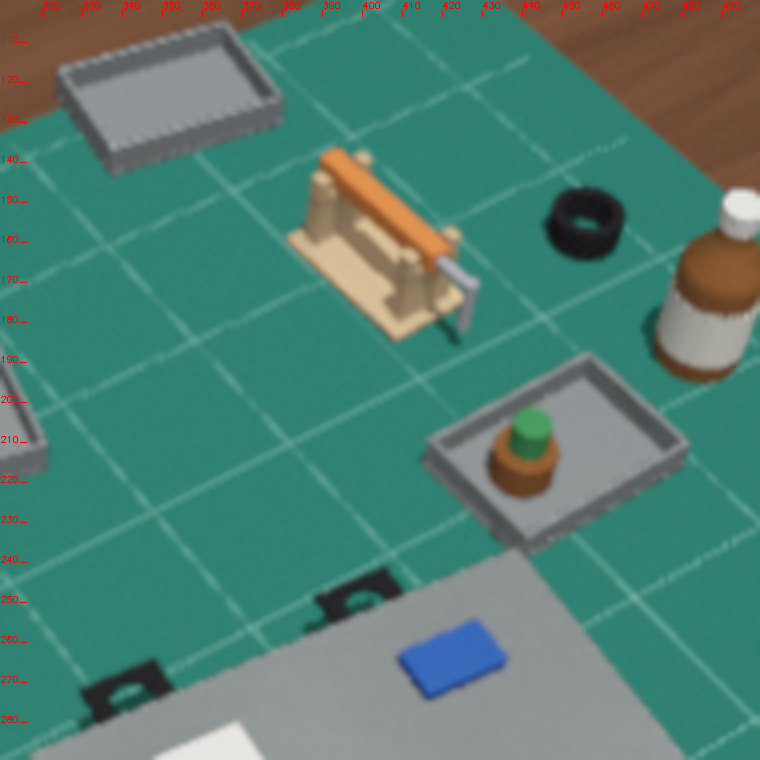

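View pics/z1t.png

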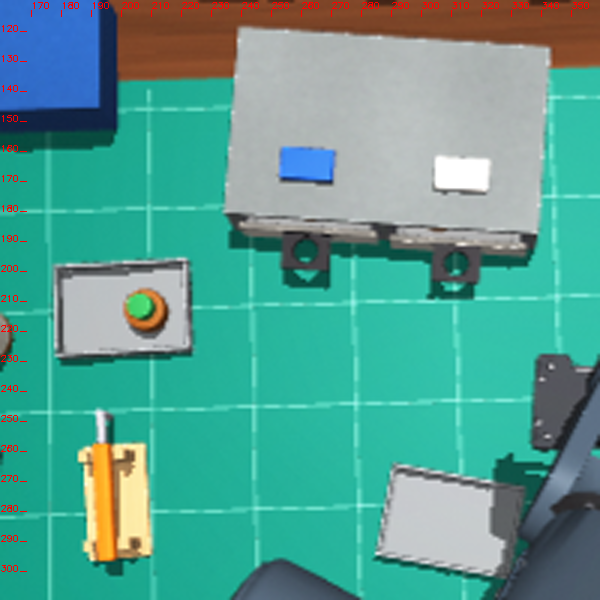

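```bash
python3 -c "
from h import *
im0=cv2.imread('pics/top0.png').astype(int); im1=cv2.imread('pics/top_z1.png').astype(int)
print('tray-region diff vs start', np.abs(im0-im1)[180:205,235:340].max(), np.abs(im0-im1)[180:205,235:340].mean())
print('cap',pz('top',[(206-.2-0.0,211.8)],.052),'box .6155 .3207')
d=np.abs(im0-im1)[245:300,180:215]; print('hook diff',d.mean())
print(robot.get_obs()['ft_force'])
"
```

```text
tray-region diff vs start 97 3.102984126984127
cap [[0.61234237 0.29958121 0.052     ]] box .6155 .3207
hook diff 3.1004329004329003
[ 0.1477042   0.22580153 -0.20621374]
```

```bash
python3 -c "
from rig import robot
print(robot.hand_in())"
```

```text
the job is handed in; nothing more can be done
None
```

I ran the whole changeover and handed it in at about 44 s; no verdict came back.

**What I did:**
- Pulled the blue-tagged left tray out to its stop with the hook (about 120 mm measured) and put the hook back on its stand.
- Moved the one green-capped pot in that tray to the far return box.
- Stood the three white-capped pots I found in the tray, about 26 mm either side of its centre.
- Pushed the tray in until it stopped, with the force rising to about 8 N.

**Last checks:**
- The final pictures show both tray tabs where they began, and the hook lying level in its stand with the prong down.
- The green pot is upright in the box, about 21 mm off centre along y and 3 mm along x. The arm is clear of everything.
- I last saw the white pots upright with the tray out, and one of them again halfway through the push. They can't be seen with the tray shut, so I couldn't confirm them at home.

**What went wrong or disagreed:**
- On the first hook grasp I lifted before the fingers had closed. The hook stayed put and the second try held.
- One release call was refused as malformed, so the jaws opened while lifting off the first white pot. It stayed upright.
- The two cameras disagreed by about 3–5 mm, mainly along x. I used values in between, and lined the prong up with the hole in the scene camera.

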